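Make up a handrail order: stands on the issue board, rail pipe chocked

TASK

Make up this handrail order on the bench. For every pipe socket there is, lay a steel foot plate flat and squarely inside a bay outline of the issue board, then stand the socket upright in the middle of that plate (a spare plate may be left over). Also set the two rubber chocks in their outlines on the sloping board, thin edge uphill, and only then lay the pipe across the slope just above them, midway on the board, and let it go so that it rests against both; leave the other stock where it is.

Things in the scene. Friction and masses are not known exactly. Their poses are not given: they have to be found in the camera images.
- plate_a: dark steel foot plate lying flat, 90 mm (its x) x 60 mm (its y) x 12 mm thick, about 0.35 kg, four dark bolt marks; origin centre of underside, z up. Three alike
- plate_b: dark steel foot plate lying flat, 90 mm (its x) x 60 mm (its y) x 12 mm thick, about 0.35 kg, four dark bolt marks; origin centre of underside, z up. Three alike
- plate_c: dark steel foot plate lying flat, 90 mm (its x) x 60 mm (its y) x 12 mm thick, about 0.35 kg, four dark bolt marks; origin centre of underside, z up. Three alike
- socket_a: plain metal pipe socket standing upright, a solid round drum 50 mm across (a rim of 52 mm round its top 5 mm) and 48 mm tall, flat foot, dark bore in its top, about 0.22 kg; origin centre of underside, z up along its axis. Two or three alike are there
- socket_b: plain metal pipe socket standing upright, a solid round drum 50 mm across (a rim of 52 mm round its top 5 mm) and 48 mm tall, flat foot, dark bore in its top, about 0.22 kg; origin centre of underside, z up along its axis. Two or three alike are there
- socket_c: plain metal pipe socket standing upright, a solid round drum 50 mm across (a rim of 52 mm round its top 5 mm) and 48 mm tall, flat foot, dark bore in its top, about 0.22 kg; origin centre of underside, z up along its axis. Two or three alike are there
- chock_a: dark grey rubber wedge (chock): 56 mm long (its x), 44 mm wide (its y), upright parallel sides; 33 mm tall over the 11 mm at its thick -x end, then sloping straight down to a 3 mm thin edge at +x; 0.12 kg; origin centre of underside. Two alike
- chock_a_toe (a point): middle of the thin (+x) edge of chock_a, at its underside, 28 mm from the origin
- chock_b: dark grey rubber wedge (chock): 56 mm long (its x), 44 mm wide (its y), upright parallel sides; 33 mm tall over the 11 mm at its thick -x end, then sloping straight down to a 3 mm thin edge at +x; 0.12 kg; origin centre of underside. Two alike
- chock_b_toe (a point): middle of the thin (+x) edge of chock_b, at its underside, 28 mm from the origin
- pipe: steel pipe stub (solid to the touch), 48 mm diameter, 170 mm long, about 0.4 kg; origin at its middle on its axis, axis along its y; it rolls freely. At the start it lies in a wooden saddle, its axis 32 mm above the table; the saddle's 10 mm ridges hold it only near its two ends, the middle 100 mm is free, over an 8 mm base board
- ramp: fixed wooden pipe board 170 mm (its x) x 230 mm (its y), its top sloping 5.5 degrees: low edge at -x (towards the robot), rising towards +x. Frame level, origin on the table under its centre
- seat (a point): middle of the sloping top of the pipe board, 26 mm above the table; the pipe's middle belongs over this point, its axis along the board's y
- mark_left (a point): centre of the black chock outline (66 x 54 mm) on the sloping surface, 37 mm downhill (-x) of the seat and 55 mm to +y of it. A chock centred here with its thin edge uphill stops the pipe with its middle over the seat; 66 mm are free between the two chocks
- mark_right (a point): centre of the black chock outline (66 x 54 mm) on the sloping surface, 37 mm downhill (-x) of the seat and 55 mm to -y of it. A chock centred here with its thin edge uphill stops the pipe with its middle over the seat; 66 mm are free between the two chocks
- board: fixed grey issue board 130 mm (its x) x 325 mm (its y), 6 mm thick, with three black outlined bays side by side; origin on the table under its centre
- bay_0 (a point): centre of a black bay outline 110 mm (board x) x 80 mm (board y) on the board's top, 6 mm above the table; bays are 105 mm apart along board y. A foot plate lies in it with its long side along board x
- bay_1 (a point): centre of a black bay outline 110 mm (board x) x 80 mm (board y) on the board's top, 6 mm above the table; bays are 105 mm apart along board y. A foot plate lies in it with its long side along board x
- bay_2 (a point): centre of a black bay outline 110 mm (board x) x 80 mm (board y) on the board's top, 6 mm above the table; bays are 105 mm apart along board y. A foot plate lies in it with its long side along board x
- reducer: reducing fitting, a stepped cone 52 mm across at the foot, 30 mm across at the top, 30 mm tall; origin centre of underside. Not part of the job: leave where it is
- tin: tin can 72 mm across, 100 mm tall; origin centre of underside. Not part of the job: leave where it is
- carton: small cardboard carton 80 x 120 x 60 mm; origin centre of underside. Not part of the job: leave where it is
- wrench: steel wrench 200 mm long lying flat; origin centre of underside. Not part of the job: leave where it is
- elbow: grey plastic pipe elbow 34 mm thick, legs about 50 mm; origin under the end of one leg. Not part of the job: leave where it is

How it is judged:
By the outcome, as a careful person would: the job done as asked, in the order asked, and still so for the second after the job is handed in, with the robot touching nothing.
Of socket_a, socket_b, socket_c only 2 to 3 are there at a start; the rules pass over those that are not, and their reading is None.
At some moment in a run one of socket_a, socket_b, socket_c, plate_a, plate_b, plate_c may be knocked a few centimetres aside while the robot is not near it.
It also fails if it takes over 210 s, if anything falls off the work surface, if the arm or the gripper's body presses on something with over 40 N, if the wrist force passes 120 N, or if a joint passes its speed limit or range.

ROBOT

A 6-joint arm with a two-finger parallel gripper is mounted at the origin on the work surface. World frame = base frame: x ahead of the robot, y to its left, z up, the work surface at z = 0. Lengths are in m, angles in rad, forces in N, time in s.
With the tool pointing down it reaches from about 0.3 to 0.875 m from the base axis. Payload 6.4 kg.
Tool frame: the origin (TCP) lies at the very end of the fingers, on their centre line; the grasp point (between the pads) lies 19 mm behind it; z points along the fingers, y is the direction in which the jaws open and shut (so a half turn about z gives the same grasp; the last joint's range is limited). The gripper opens to 85 mm and grips with 20 to 120 N. Pads are 22 mm wide; open, the fingers measure 114 mm over their backs; the gripper's body (76 mm by 85 mm) begins 54 mm behind the grasp point. The pads swing forward as they close: fully open they stand 13 mm farther back than shut.
Start: joints at [-1.372, 0.181, 1.607, -0, 1.354, -0.206], TCP at [0.226, -0.529, 0.231] pointing down, gripper open.
Joint ranges: [-2.99, 2.99], [-0.89, 2.07], [0.3, 2.58], [-1.14, 4.28], [0, 2.63], [-3.12, 3.12]. Speed limits (rad/s): [2.57, 2.57, 3.01, 3.14, 3.14, 3.14].

INTERFACE

Orientations are given as a unit quaternion [w, x, y, z].
In Python, from cell import ctrl gives the robot as it stands.
- The arm moves only by the tool carry_out, never from a script. Its argument "steps" is a list of rows, each a list of 3 entries, a list of its own where there are three numbers: the shift along the tool's x, y, z in m, then the turn, a rotation vector about the tool's x, y, z in degrees, then the finger opening in m, from 0 to 0.0854. In form: [[[x, y, z], [rx, ry, rz], grip], ...]. A call has 1 to 12 rows; each row is the pose to reach, as a shift and turn from the pose measured when the call began, along the tool's axes at that moment; what a row does not reach only later rows make up. A row lasts 1/8 s, in which the tool goes at most 62.5 mm and 10.7 degrees, less where a joint would pass 70% of its speed; a pose out of reach is approached as far as the arm can. A call with a gripper value outside its range is refused whole. The fingers move at their own pace and stop on an object; the grip force is fixed at half the most. Time passes only in rows, so rows that repeat a pose let the fingers close. It gives the time, the measured TCP pose, the force and the opening at its end, in the units of the state.
- ctrl.state(): the state, without advancing time (a new reading comes with each control period).
- ctrl.camera(name): name is "side" or "top" or "wrist"; returns (picture, depth): 480x640x3 uint8, red, green, blue; 480x640 float32, m along the optical axis (not along the pixel's ray), 0 where there is no reading.
- ctrl.camera_params(name): a dict with "fov_y" (degrees; the focal length in pixels is half the picture's height over the tangent of half this angle, whatever the lens; pixels are square), "cx", "cy" (the principal point, pixels), "rvec" (rotation vector, rad) and "tvec" (3), from world to camera coordinates, as OpenCV has them; the wrist camera has in their place "mount" (4x4, takes a point from camera to tool coordinates, whose origin is the TCP and whose axes are the flange's). Camera axes: x right, y down, z forward; pixel columns grow to the right and rows downward; lengths in m; the calibration is good to about 2 mm. A picture is of the moment at which its call begins: read the wrist's pose just before it. camera_params takes no time and is no camera call.
- ctrl.job_done(): hands the job in, once; it reports no verdict.
The state is a dict: "clock": time; "joints": joint angles; "joint_vel": joint speeds; "joint_torque": joint torques, N m; "ee_pos": TCP position; "orientation": TCP orientation; "wrist_force": force on the tool from outside, world axes, zero at the start; "ft_torque": the same for the moment, N m; "width": finger opening in m.
Only numpy, scipy, OpenCV 4.12 (cv2) and the standard library are available. Lean on these libraries where they do the work, as an engineer would, in place of code of your own. Each camera call takes 0.05 s, during which the arm holds its last target.

## Working session

There is one attempt and no reset: what is moved stays moved. The work goes in short steps, Python scripts to look and compute and a tool call to move; the robot and the scene stay as the last step left them, time stands still between calls to the robot, and variables do not carry over. Pictures are saved under pics/ and viewed, and the job is handed in when it is done.

Besides the shell and the picture viewer there is one more tool, called after "Request:" by a JSON object that holds its "name" and its "arguments", one argument or row to a line. carry_out: Moves the arm, as the interface text tells. Its arguments: {"type":"object","properties":{"steps":{"type":"array","items":{"type":"array"}}},"required":["steps"]}

```bash
ls; mkdir -p pics
python3 - <<'E'
from cell import ctrl
import cv2
s=ctrl.state(); print({k:(v if not hasattr(v,'tolist') else v.tolist()) for k,v in s.items()})
for n in ['side','top','wrist']:
    p,d=ctrl.camera(n); cv2.imwrite(f'pics/{n}0.png',p[:,:,::-1]); print(n,ctrl.camera_params(n))
E
```

```text
pics
{'clock': 0.0, 'joints': [-1.3722910635044407, 0.1815636305711238, 1.6079861191183429, -2.8849737571390473e-05, 1.3537682238340463, -0.20633032642868307], 'joint_vel': [-0.0013889043034419593, 0.0014468552538121637, -0.0006828700817929109, -0.0008659525051338831, -0.001065892169932909, 0.000447910926208669], 'joint_torque': [0.00048279320253641345, -44.486929178237915, -35.13372302055359, -0.00036196206565364264, 0.009097411239054054, 1.1400344135381602e-05], 'ee_pos': [0.2263576622756191, -0.5279885097817748, 0.2303820108683385], 'orientation': [-0.0008627083602013484, 0.979582380539729, 0.20104132748201353, -1.0708517953708838e-05], 'wrist_force': [0.02464163983245931, -0.22100982603828676, -0.7658256220478313], 'ft_torque': [-0.047679924332150174, -0.02487925948611043, 0.011203045115941805], 'width': 0.08558962529100617}
side {'fov_y': 42.53361701530732, 'cx': 327.81158500881867, 'cy': 242.58187559274464, 'rvec': array([ 0.55063703, -2.74162578,  1.03499018]), 'tvec': array([0.51045349, 0.21034403, 1.10448309])}
top {'fov_y': 52.40815990014633, 'cx': 321.23895416710644, 'cy': 238.66998886604355, 'rvec': array([ 2.11661448, -2.17463818,  0.1826992 ]), 'tvec': array([-0.01559691,  0.55945599,  1.02188285])}
wrist {'fov_y': 70.34889309294803, 'cx': 318.49071371355956, 'cy': 239.75968803319702, 'mount': array([[ 1.06122378e-04, -9.45121332e-01, -3.26719537e-01,
         8.35468006e-02],
       [ 9.99998969e-01, -3.67568729e-04,  1.38809977e-03,
        -9.57556810e-04],
       [-1.43201459e-03, -3.26719347e-01,  9.45120319e-01,
        -1.42360955e-01],
       [ 0.00000000e+00,  0.00000000e+00,  0.00000000e+00,
         1.00000000e+00]])}
```

View pics/top0.png

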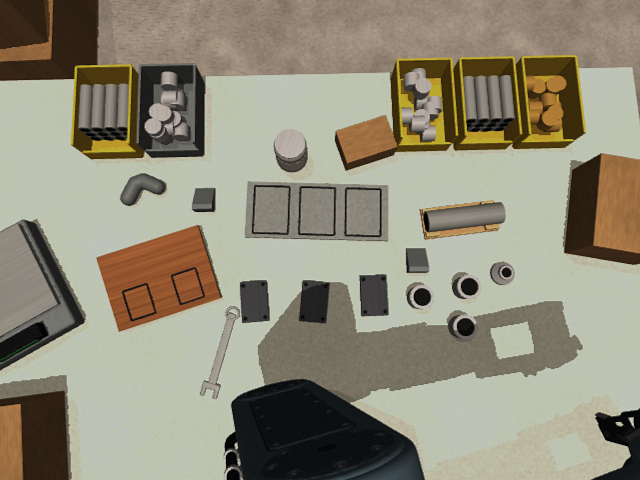

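View pics/side0.png

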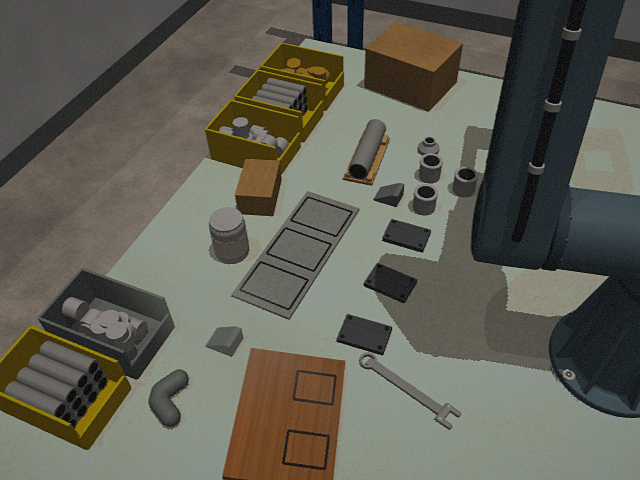

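View pics/wrist0.png

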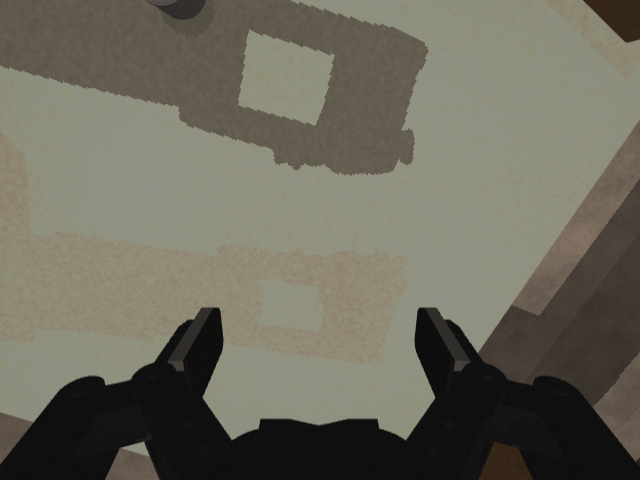

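```bash
cat > h.py <<'E'
import numpy as np, cv2
from scipy.spatial.transform import Rotation as R
from cell import ctrl
def K(n):
    p=ctrl.camera_params(n); f=240/np.tan(np.radians(p['fov_y']/2)); return np.array([[f,0,p['cx']],[0,f,p['cy']],[0,0,1]])
def ext(n,st=None):
    """camera->world R,t"""
    p=ctrl.camera_params(n)
    if n=='wrist':
        M=np.array(p['mount']); q=st['orientation']; Rt=R.from_quat([q[1],q[2],q[3],q[0]]).as_matrix()
        return Rt@M[:3,:3], Rt@M[:3,3]+np.array(st['ee_pos'])
    Rm=R.from_rotvec(p['rvec']).as_matrix(); return Rm.T,-Rm.T@np.array(p['tvec'])
def ray(n,uv,z,st=None):
    Rm,t=ext(n,st); uv=np.atleast_2d(uv); d=(Rm@np.linalg.inv(K(n))@np.c_[uv,np.ones(len(uv))].T).T
    s=(z-t[2])/d[:,2]; return t+s[:,None]*d
def rayplane(n,uv,p0,nrm,st=None):
    Rm,t=ext(n,st); uv=np.atleast_2d(uv); d=(Rm@np.linalg.inv(K(n))@np.c_[uv,np.ones(len(uv))].T).T
    s=((np.array(p0)-t)@nrm)/(d@nrm); return t+s[:,None]*d
def proj(n,P,st=None):
    Rm,t=ext(n,st); c=(Rm.T@(np.atleast_2d(P)-t).T).T; u=(K(n)@c.T).T; return u[:,:2]/u[:,2:]
def toolR(yaw,pitch=None,axis=None):
    c,s=np.cos(np.radians(yaw)),np.sin(np.radians(yaw))
    M=np.array([[c,s,0],[s,-c,0],[0,0,-1.]]).T
    M=np.array([[c,s,0],[s,-c,0],[0,0,-1.]])
    M=np.column_stack([[c,s,0],[s,-c,0],[0,0,-1.]])
    if pitch: M=R.from_rotvec(np.radians(pitch)*np.array(axis)).as_matrix()@M
    return M
def go(pos,yaw,pitch=None,axis=None,st=None):
    """print shift in current tool axes and rotvec deg to reach world pose"""
    st=st or ctrl.state(); q=st['orientation']; R0=R.from_quat([q[1],q[2],q[3],q[0]]).as_matrix()
    sh=R0.T@(np.array(pos)-st['ee_pos']); rv=R.from_matrix(R0.T@toolR(yaw,pitch,axis)).as_rotvec(degrees=True)
    print('shift',sh.round(4).tolist(),'turn',rv.round(2).tolist()); return sh,rv
def now():
    st=ctrl.state(); q=st['orientation']; R0=R.from_quat([q[1],q[2],q[3],q[0]]).as_matrix()
    x=R0[:,0]; print('t',round(st['clock'],2),'pos',np.round(st['ee_pos'],4),'yaw',round(np.degrees(np.arctan2(x[1],x[0])),2),'z',R0[:,2].round(3),'F',np.round(st['wrist_force'],1),'w',round(st['width'],4)); return st
def shot(n,name):
    st=ctrl.state(); p,d=ctrl.camera(n); cv2.imwrite(f'pics/{name}.png',p[:,:,::-1]); return st,p,d
E
python3 - <<'E'
from h import *
p=cv2.imread('pics/top0.png')
c=p[160:350,90:520]; cv2.imwrite('pics/topc0.png',cv2.resize(c,None,fx=1.86,fy=1.86,interpolation=cv2.INTER_CUBIC))
g=p.max(2)
m=(g<75).astype(np.uint8)
cs,_=cv2.findContours(m,cv2.RETR_EXTERNAL,cv2.CHAIN_APPROX_NONE)
for c in cs:
    a=cv2.contourArea(c)
    if a>60:
        r=cv2.minAreaRect(c); x,y=r[0]
        if 90<x<540 and 150<y<370: print(np.round(r[0],1),np.round(r[1],1),round(r[2],1),a,ray('top',[r[0]],0.012).round(4))
print(ext('top')[1],ext('side')[1])
E
```

```text
[465.5 326.5] [17. 17.] 90.0 225.5 [[ 0.3603 -0.3426  0.012 ]]
[453.5 326. ] [22. 11.] 90.0 72.5 [[ 0.3621 -0.3163  0.012 ]]
[422.  296.5] [16.3 16.3] 45.0 209.0 [[ 0.4284 -0.2508  0.012 ]]
[138.8 301.7] [32.5 27.5] 72.5 825.5 [[0.4342 0.3737 0.012 ]]
[313.8 301.4] [27.3 40.9] 5.2 1041.0 [[ 0.4241 -0.0108  0.012 ]]
[254.1 301. ] [40.5 27. ] 85.9 1019.0 [[0.4287 0.1206 0.012 ]]
[469. 286.] [16. 16.] 90.0 208.0 [[ 0.4487 -0.357   0.012 ]]
[457.1 288.4] [21.4  9.9] 79.2 68.0 [[ 0.444  -0.3301  0.012 ]]
[373.1 295.1] [39.9 26.8] 86.6 994.0 [[ 0.4344 -0.1426  0.012 ]]
[187.4 285.6] [31.6 26.9] 71.6 795.5 [[0.4667 0.2678 0.012 ]]
[461.3 226.1] [77.5 18.7] 7.6 70.0 [[ 0.5843 -0.3498  0.012 ]]
[208.8 204.2] [15.6 29. ] 45.0 70.0 [[0.6497 0.2221 0.012 ]]
[362.5 211.5] [49. 37.] 90.0 1696.5 [[ 0.624  -0.1268  0.012 ]]
[316.5 210.5] [49. 37.] 90.0 1708.5 [[ 0.629  -0.0223  0.012 ]]
[270.9 209.1] [36.9 49.1] 2.2 1715.0 [[0.6348 0.0813 0.012 ]]
[143.6 193.2] [27.1 41.4] 40.0 144.5 [[0.6792 0.3703 0.012 ]]
[291.5 162.1] [18.3 30.3] 86.1 249.0 [[0.7445 0.0324 0.012 ]]
[363.8 156.1] [63.8 31.7] 10.1 347.5 [[ 0.755  -0.1353  0.012 ]]
[ 0.39264189 -0.01446809  1.09685999] [0.22639792 0.72275627 0.97522183]
```

View pics/topc0.png

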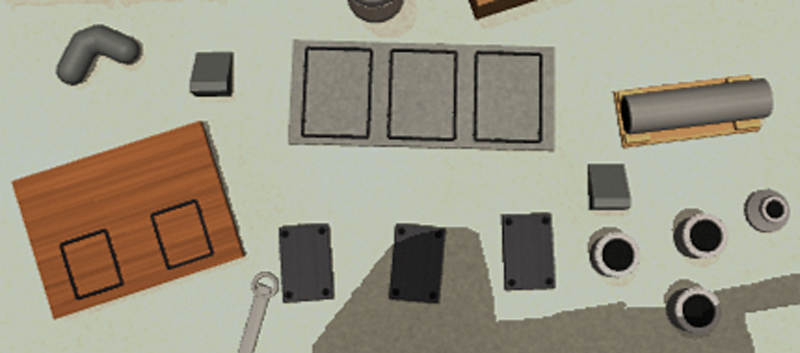

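Run:
```python
from h import *
p=cv2.imread('pics/side0.png'); t=cv2.imread('pics/top0.png')
f=lambda c:cv2.resize(c,(380,290),interpolation=cv2.INTER_CUBIC)
cv2.imwrite('pics/ch0.png',np.vstack([np.hstack([f(p[310:370,185:264]),f(p[165:225,355:434])]),np.hstack([f(t[175:225,170:236]),f(t[235:285,385:451])])]))
```

```text
(no output)
```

View pics/ch0.png

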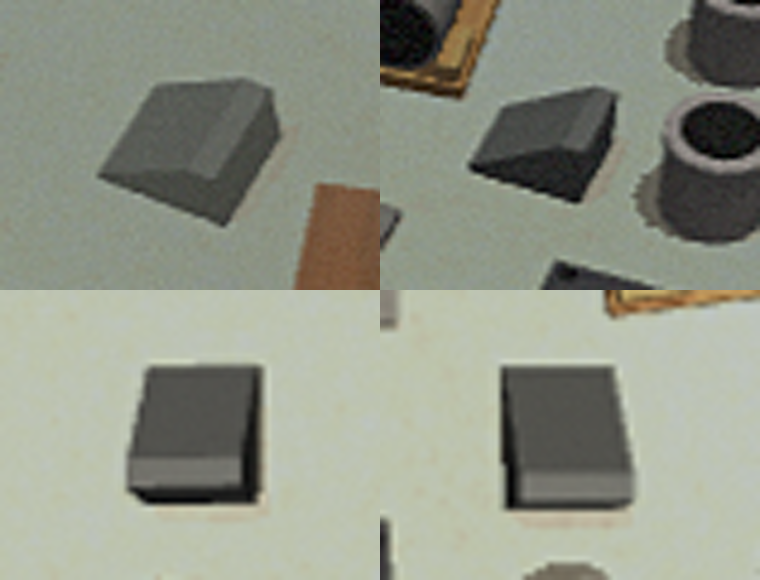

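```bash
cat > m.py <<'E'
from h import *
def rects(n,p,z,box,thr=75,amin=300,st=None,hole=False):
    m=(p.max(2)<thr).astype(np.uint8); out=[]
    cs,_=cv2.findContours(m,cv2.RETR_EXTERNAL,cv2.CHAIN_APPROX_NONE)
    for c in cs:
        if cv2.contourArea(c)<amin: continue
        w=ray(n,c[:,0].astype(float),z,st)[:,:2]
        r=cv2.minAreaRect((w*1000).astype(np.float32)); 
        (x,y),(a,b),t=r
        if not(box[0]<x/1000<box[1] and box[2]<y/1000<box[3]): continue
        if a<b: t+=90;a,b=b,a
        t=(t+90)%180-90
        out.append((x,y,a,b,t))
    return out
E
python3 - <<'E'
from m import *
p=cv2.imread('pics/top0.png')
for z,nm in((.012,'plates'),(.0225,'marks'),(.006,'bays')):
    print(nm)
    for r in rects('top',p,z,(.38,.68,-.2,.45),amin=700): print(np.round(r,1))
for nm,a,b in(('L',[(196,188.5),(215.5,188.4)],[(192.2,209.2),(211.7,209.2)]),('R',[(406.2,248.3),(425.5,248.3)],[(409.7,272.1),(428.8,271.2)])):
    A=ray('top',a,.003);B=ray('top',b,.033); print(nm,A.round(4).tolist(),B.round(4).tolist()); d=A.mean(0)-B.mean(0); print((A.mean(0)+B.mean(0))/2,np.hypot(*d[:2]),np.degrees(np.arctan2(d[1],d[0])))
# sockets: bore circles at z .048
for uv in [(420,295.5),(467,286),(463,325.5)]: print(uv, ray('top',[uv],.048).round(4))
E
```

```text
plates
[434.5 373.9  72.2  60.   17. ]
[424.4 -10.9  89.7  60.3  -6.9]
[429.2 120.5  88.5  59.3   3.3]
[ 434.8 -142.6   88.    59.3    0.6]
[466.8 267.9  71.3  58.1  17.9]
[ 624.1 -127.1  114.1   83.7   -2.7]
[629.4 -22.4 113.7  83.8  -1.9]
[635.   81.4 113.9  83.8  -2.9]
marks
[434.1 370.1  71.5  59.4  17. ]
[424.1 -10.9  88.8  59.7  -6.9]
[428.8 119.2  87.7  58.7   3.3]
[ 434.4 -141.4   87.1   58.8    0.6]
[466.1 265.2  70.6  57.6  17.9]
[ 621.9 -126.   113.    82.9   -2.7]
[627.1 -22.4 112.6  83.   -1.9]
[632.6  80.4 112.8  83.   -2.9]
bays
[434.7 376.   72.6  60.3  17. ]
[424.5 -10.9  90.2  60.6  -6.9]
[429.4 121.3  89.   59.6   3.3]
[ 435.  -143.3   88.4   59.7    0.6]
[467.2 269.5  71.7  58.5  17.9]
[ 625.4 -127.7  114.7   84.1   -2.7]
[630.7 -22.5 114.4  84.3  -1.9]
[636.3  81.9 114.5  84.3  -2.9]
L [[0.6897, 0.2536, 0.003], [0.6889, 0.2088, 0.003]] [[0.6344, 0.2541, 0.033], [0.6333, 0.2109, 0.033]]
[0.6615733  0.23185305 0.018     ] 0.05546180078919604 -1.3033192503100317
R [[0.5382, -0.2234, 0.003], [0.537, -0.2673, 0.003]] [[0.4814, -0.2225, 0.033], [0.4823, -0.2645, 0.033]]
[ 0.50971839 -0.24440921  0.018     ] 0.055760767122833114 -1.9284260184479698
(420, 295.5) [[ 0.4294 -0.2388  0.048 ]]
(467, 286) [[ 0.4469 -0.3413  0.048 ]]
(463, 325.5) [[ 0.3636 -0.3266  0.048 ]]
```

Run:
```python
from h import *
now(); go([.4347,-.143,.13],0.6)
```

```text
t 0.15 pos [ 0.2264 -0.5281  0.2306] yaw 23.19 z [-0.     0.001 -1.   ] F [ 0.3  0.5 -0.4] w 0.0853
shift [0.3431, -0.2718, 0.1011] turn [-0.08, -0.0, 22.59]
```

Request:
{"name": "carry_out", "arguments": {
  "steps": [
    [[0.343,-0.272,0.05],[0,0,22.6],0.085],
    [[0.343,-0.272,0.06],[0,0,22.6],0.085],
    [[0.343,-0.272,0.08],[0,0,22.6],0.085],
    [[0.343,-0.272,0.1],[0,0,22.6],0.085],
    [[0.343,-0.272,0.1],[0,0,22.6],0.085],
    [[0.343,-0.272,0.1],[0,0,22.6],0.085],
    [[0.343,-0.272,0.1],[0,0,22.6],0.085],
    [[0.343,-0.272,0.1],[0,0,22.6],0.085],
    [[0.343,-0.272,0.1],[0,0,22.6],0.085],
    [[0.343,-0.272,0.1],[0,0,22.6],0.085]
  ]
}}

```text
clock: 1.4
ee_pos: [0.4345, -0.1442, 0.1315]
orientation: [-0.0, 1.0, 0.005, 0.0]
wrist_force: [0.4, -1.0, 0.0]
width: 0.0846
```

Run:
```python
from m import *
now()
st,p,d=shot('wrist','w1')
for r in rects('wrist',p,.012,(.3,.6,-.3,.1),amin=2000,st=st): print(np.round(r,1))
```

```text
t 1.4 pos [ 0.4345 -0.1442  0.1315] yaw 0.53 z [ 0.  0. -1.] F [ 0.4 -1.   0. ] w 0.0846
[425.  -13.2  90.6  62.1  -6.9]
[ 435.  -143.6   89.4   59.4    0.5]
```

View pics/w1.png

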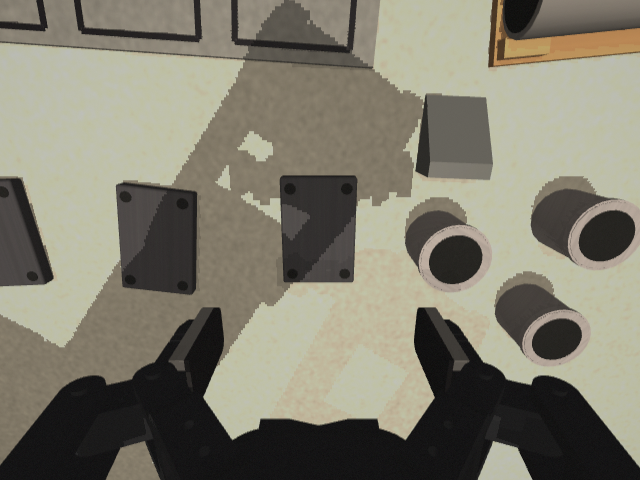

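Request:
{"name": "carry_out", "arguments": {
  "steps": [
    [[0,0,0.06],[0,0,0],0.085],
    [[0,-0.0005,0.11],[0,0,0],0.085],
    [[0,-0.0005,0.131],[0,0,0],0.085],
    [[0,-0.0005,0.131],[0,0,0],0.085],
    [[0,-0.0005,0.132],[0,0,0],0.05],
    [[0,-0.0005,0.132],[0,0,0],0.05],
    [[0,-0.0005,0.132],[0,0,0],0.05],
    [[0,-0.0005,0.132],[0,0,0],0.05]
  ]
}}

```text
clock: 2.45
ee_pos: [0.4356, -0.145, 0.0016]
orientation: [0.001, 1.0, 0.004, 0.001]
wrist_force: [-2.7, -0.5, 6.8]
width: 0.0577
```

Run:
```python
from m import *
now()
st,p,d=shot('wrist','w2')
```

```text
t 2.45 pos [ 0.4356 -0.145   0.0016] yaw 0.48 z [ 0.003 -0.002 -1.   ] F [-2.7 -0.5  6.8] w 0.0577
```

View pics/w2.png

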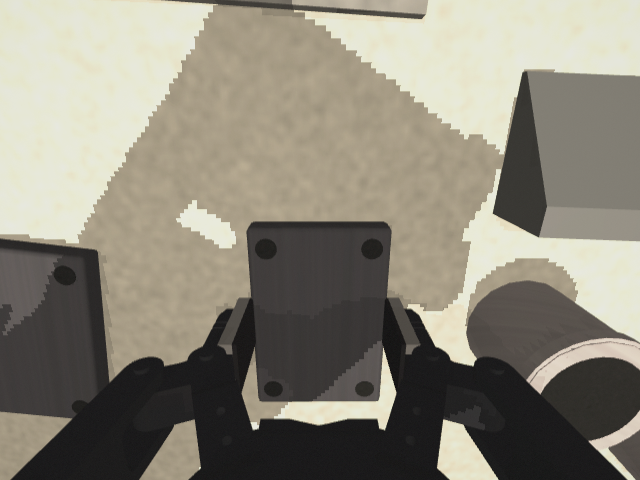

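Run:
```python
from m import *
go([.626,-.1275,.06],-3.0); go([.626,-.1275,.009],-3.0)
```

```text
shift [0.1907, -0.0158, -0.058] turn [0.09, -0.16, 3.48]
shift [0.1906, -0.0159, -0.007] turn [0.09, -0.16, 3.48]
```

Request:
{"name": "carry_out", "arguments": {
  "steps": [
    [[0,0,-0.03],[0,0,0],0.05],
    [[0.02,0,-0.058],[0,0,1],0.05],
    [[0.08,-0.008,-0.058],[0,0,3.5],0.05],
    [[0.14,-0.014,-0.058],[0,0,3.5],0.05],
    [[0.19,-0.016,-0.058],[0,0,3.5],0.05],
    [[0.1905,-0.016,-0.058],[0.1,-0.2,3.5],0.05],
    [[0.1905,-0.016,-0.04],[0.1,-0.2,3.5],0.05],
    [[0.1905,-0.016,-0.02],[0.1,-0.2,3.5],0.05],
    [[0.1905,-0.016,-0.012],[0.1,-0.2,3.5],0.05],
    [[0.1905,-0.016,-0.0095],[0.1,-0.2,3.5],0.05],
    [[0.1905,-0.016,-0.0085],[0.1,-0.2,3.5],0.05]
  ]
}}

```text
clock: 3.88
ee_pos: [0.6261, -0.1276, 0.0108]
orientation: [-0.0, 1.0, -0.026, -0.0]
wrist_force: [0.8, -0.5, -3.5]
width: 0.0575
```

Run:
```python
from m import *
now()
st,p,d=shot('wrist','w3')
go([.626,-.1275,.0085],-3.0)
```

```text
t 3.88 pos [ 0.6261 -0.1276  0.0108] yaw -3.03 z [-0.  0. -1.] F [ 0.8 -0.5 -3.5] w 0.0575
shift [-0.0003, -0.0001, 0.0024] turn [0.01, -0.01, -0.03]
```

View pics/w3.png

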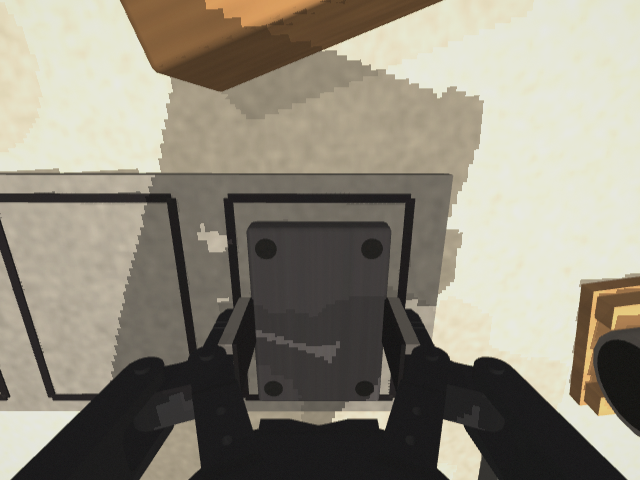

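Request:
{"name": "carry_out", "arguments": {
  "steps": [
    [[0,0,0.0025],[0,0,0],0.05],
    [[0,0,0.0025],[0,0,0],0.05],
    [[0,0,0.0025],[0,0,0],0.072],
    [[0,0,0.0025],[0,0,0],0.075],
    [[0,0,0.0025],[0,0,0],0.075],
    [[0,0,-0.02],[0,0,0],0.085],
    [[0,0,-0.08],[0,0,0],0.085],
    [[0,0,-0.13],[0,0,0],0.085],
    [[0,0,-0.13],[0,0,0],0.085]
  ]
}}

```text
clock: 5.05
ee_pos: [0.6302, -0.1291, 0.1489]
orientation: [0.002, 1.0, -0.026, 0.006]
wrist_force: [-0.3, 0.3, -0.6]
width: 0.0851
```

Run:
```python
from m import *
now()
st,p,d=shot('wrist','w4')
for r in rects('wrist',p,.018,(.5,.7,-.3,.1),amin=2000,st=st,thr=70): print(np.round(r,1))
go([.4244,-.0115,.1],-6.9); go([.4244,-.0115,-.0],-6.9)
```

```text
t 5.05 pos [ 0.6302 -0.1291  0.1489] yaw -3.02 z [ 0.012 -0.005 -1.   ] F [-0.3  0.3 -0.6] w 0.0851
[637.5  73.  107.8  80.8  -3.1]
[ 627.1 -127.5  109.    80.7   -3.2]
[632.  -27.5 109.6  80.9  -2.9]
shift [-0.2101, -0.1061, 0.0438] turn [0.13, -0.4, 3.88]
shift [-0.2108, -0.1063, 0.1438] turn [0.13, -0.4, 3.88]
```

View pics/w4.png

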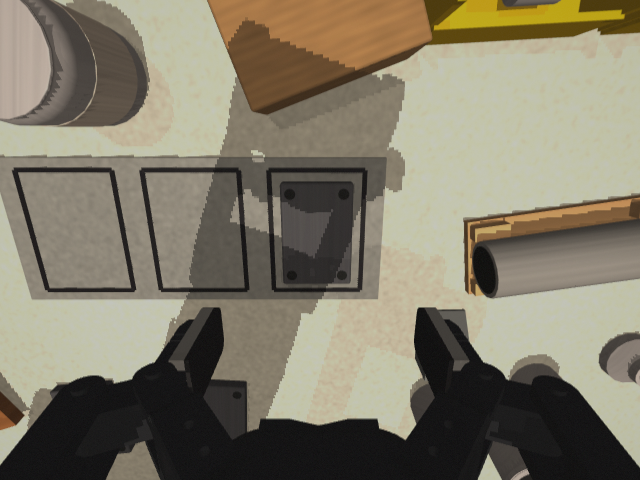

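Request:
{"name": "carry_out", "arguments": {
  "steps": [
    [[-0.05,-0.03,0.0],[0,0,2],0.085],
    [[-0.1,-0.055,0.02],[0.1,-0.4,3.9],0.085],
    [[-0.16,-0.08,0.04],[0.1,-0.4,3.9],0.085],
    [[-0.21,-0.106,0.044],[0.1,-0.4,3.9],0.085],
    [[-0.21,-0.106,0.044],[0.1,-0.4,3.9],0.085],
    [[-0.21,-0.106,0.044],[0.1,-0.4,3.9],0.085],
    [[-0.21,-0.106,0.044],[0.1,-0.4,3.9],0.085]
  ]
}}

```text
clock: 5.98
ee_pos: [0.4262, -0.0124, 0.1005]
orientation: [0.0, 0.998, -0.061, 0.001]
wrist_force: [0.2, -0.1, -0.2]
width: 0.0852
```

Run:
```python
from m import *
now()
st,p,d=shot('wrist','w5')
for r in rects('wrist',p,.012,(.35,.5,-.3,.2),amin=2000,st=st,thr=75): print(np.round(r,1))
go([.4247,-.012,-.0],-6.9)
```

```text
t 5.97 pos [ 0.4262 -0.0124  0.1005] yaw -6.95 z [ 0.002 -0.001 -1.   ] F [ 0.2 -0.1 -0.2] w 0.0852
[428.6 127.9  89.5  82.    3.1]
[424.9 -10.6  90.4  59.5  -7. ]
[ 423.3 -223.3   55.3   28.2   10.1]
shift [-0.0015, -0.0003, 0.1004] turn [0.04, -0.09, -0.05]
```

Request:
{"name": "carry_out", "arguments": {
  "steps": [
    [[-0.001,-0.0015,0.06],[0,0,0],0.085],
    [[-0.0015,-0.0015,0.09],[0,0,0],0.085],
    [[-0.0015,-0.0015,0.099],[0,0,0],0.085],
    [[-0.0015,-0.0015,0.099],[0,0,0],0.085],
    [[-0.0015,-0.0015,0.099],[0,0,0],0.05],
    [[-0.0015,-0.0015,0.099],[0,0,0],0.05],
    [[-0.0015,-0.0015,0.099],[0,0,0],0.05],
    [[-0.0015,-0.0015,0.099],[0,0,0],0.05]
  ]
}}

```text
clock: 7.02
ee_pos: [0.4262, -0.0111, 0.0032]
orientation: [0.001, 0.998, -0.061, 0.002]
wrist_force: [-2.5, 1.1, 11.4]
width: 0.0577
```

Run:
```python
from m import *
now()
go([.6315,-.024,.06],-3.0); go([.6315,-.024,.009],-3.0)
```

```text
t 7.03 pos [ 0.4262 -0.0111  0.0032] yaw -6.94 z [ 0.004 -0.002 -1.   ] F [-2.5  1.1 11.4] w 0.0577
shift [0.2056, -0.0119, -0.0559] turn [0.08, -0.24, -3.95]
shift [0.2053, -0.012, -0.0049] turn [0.08, -0.24, -3.95]
```

Request:
{"name": "carry_out", "arguments": {
  "steps": [
    [[0,0,-0.03],[0,0,0],0.05],
    [[0.02,0,-0.056],[0,0,-1],0.05],
    [[0.08,-0.006,-0.056],[0,0,-4],0.05],
    [[0.14,-0.01,-0.056],[0,0,-4],0.05],
    [[0.2,-0.0134,-0.056],[0,0,-4],0.05],
    [[0.206,-0.0134,-0.056],[0.1,-0.2,-4],0.05],
    [[0.206,-0.0134,-0.04],[0.1,-0.2,-4],0.05],
    [[0.206,-0.0134,-0.02],[0.1,-0.2,-4],0.05],
    [[0.206,-0.0134,-0.01],[0.1,-0.2,-4],0.05],
    [[0.206,-0.0134,-0.0075],[0.1,-0.2,-4],0.05],
    [[0.206,-0.0134,-0.007],[0.1,-0.2,-4],0.05]
  ]
}}

```text
clock: 8.4
ee_pos: [0.6323, -0.0227, 0.0113]
orientation: [-0.0, 1.0, -0.026, 0.0]
wrist_force: [0.6, -0.2, -3.5]
width: 0.0574
```

Run:
```python
from m import *
now()
go([.632,-.0225,.009],-3.0)
```

```text
t 8.4 pos [ 0.6323 -0.0227  0.0113] yaw -2.95 z [ 0.001  0.    -1.   ] F [ 0.6 -0.2 -3.5] w 0.0574
shift [-0.0003, -0.0002, 0.0023] turn [-0.02, -0.06, 0.05]
```

Place, open, rise, then travel toward the left plate.

Request:
{"name": "carry_out", "arguments": {
  "steps": [
    [[0,0,0.0022],[0,0,0],0.05],
    [[0,0,0.0022],[0,0,0],0.05],
    [[0,0,0.0022],[0,0,0],0.072],
    [[0,0,0.0022],[0,0,0],0.075],
    [[0,0,0.0022],[0,0,0],0.075],
    [[0,0,-0.02],[0,0,0],0.085],
    [[0,0,-0.08],[0,0,0],0.085],
    [[0,0,-0.13],[0,0,0],0.085],
    [[0,0,-0.13],[0,0,0],0.085]
  ]
}}

```text
clock: 9.52
ee_pos: [0.6363, -0.0235, 0.149]
orientation: [0.001, 1.0, -0.026, 0.007]
wrist_force: [0.2, 0.3, -0.3]
width: 0.0848
```

Run:
```python
from m import *
now()
st,p,d=shot('wrist','w6'); shot('top','t6')
go([.4292,.121,.1],3.3)
```

```text
t 9.53 pos [ 0.6363 -0.0235  0.149 ] yaw -2.94 z [ 0.013 -0.002 -1.   ] F [ 0.2  0.3 -0.3] w 0.0848
shift [-0.2109, -0.1332, 0.0424] turn [0.02, -0.21, -6.25]
```

View pics/w6.png

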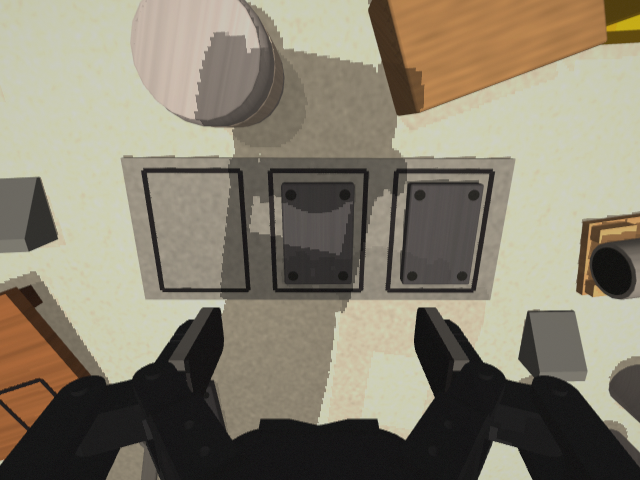

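View pics/t6.png

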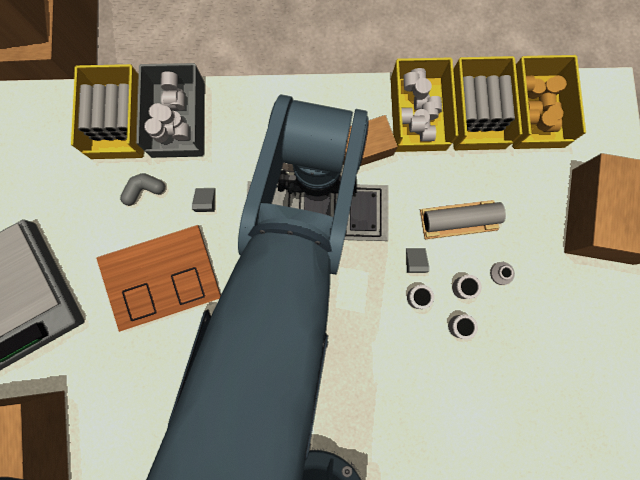

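Request:
{"name": "carry_out", "arguments": {
  "steps": [
    [[-0.05,-0.03,0.0],[0,0,-3],0.085],
    [[-0.1,-0.06,0.02],[0,-0.2,-6.3],0.085],
    [[-0.16,-0.1,0.04],[0,-0.2,-6.3],0.085],
    [[-0.211,-0.133,0.042],[0,-0.2,-6.3],0.085],
    [[-0.211,-0.133,0.042],[0,-0.2,-6.3],0.085],
    [[-0.211,-0.133,0.042],[0,-0.2,-6.3],0.085],
    [[-0.211,-0.133,0.042],[0,-0.2,-6.3],0.085]
  ]
}}

```text
clock: 10.5
ee_pos: [0.4306, 0.1202, 0.1008]
orientation: [0.0, 1.0, 0.029, 0.001]
wrist_force: [-0.2, -0.2, 0.3]
width: 0.085
```

Run:
```python
from m import *
now()
st,p,d=shot('wrist','w7')
for r in rects('wrist',p,.012,(.35,.5,-.3,.2),amin=2000,st=st,thr=75): print(np.round(r,1))
```

```text
t 10.5 pos [0.4306 0.1202 0.1008] yaw 3.31 z [ 0.002 -0.001 -1.   ] F [-0.2 -0.2  0.3] w 0.085
[428.9 122.   90.5  59.6   3.2]
```

View pics/w7.png

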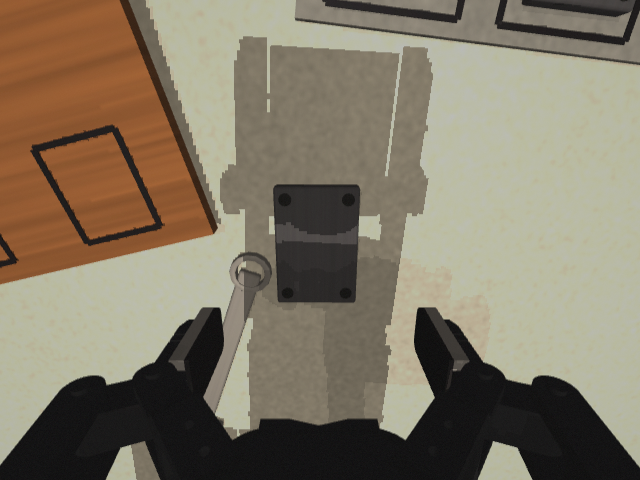

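Run:
```python
from m import *
go([.4489,.1230,.0025],3.2)
```

```text
shift [0.0184, -0.0019, 0.0982] turn [0.03, -0.07, 0.09]
```

Request:
{"name": "carry_out", "arguments": {
  "steps": [
    [[0.0184,-0.0019,0.02],[0,0,0],0.085],
    [[0.0184,-0.0019,0.05],[0,0,0],0.085],
    [[0.0184,-0.0019,0.085],[0,0,0],0.085],
    [[0.0184,-0.0019,0.098],[0,0,0],0.085],
    [[0.0184,-0.0019,0.098],[0,0,0],0.05],
    [[0.0184,-0.0019,0.098],[0,0,0],0.05],
    [[0.0184,-0.0019,0.098],[0,0,0],0.05],
    [[0.0184,-0.0019,0.098],[0,0,0],0.05]
  ]
}}

```text
clock: 11.55
ee_pos: [0.45, 0.1229, 0.0041]
orientation: [0.0, 1.0, 0.029, 0.002]
wrist_force: [-2.2, -0.7, 7.8]
width: 0.057
```

Run:
```python
from m import *
now()
shot('wrist','w8')
import math
c,s=math.cos(math.radians(-3)),math.sin(math.radians(-3))
go([.6363+.0195*c,.0819+.0195*s,.06],-3.0); go([.6363+.0195*c,.0819+.0195*s,.01],-3.0)
```

```text
t 11.55 pos [0.45   0.1229 0.0041] yaw 3.3 z [ 0.003 -0.001 -1.   ] F [-2.2 -0.7  7.8] w 0.057
shift [0.2032, 0.0538, -0.0551] turn [0.04, -0.2, 6.3]
shift [0.203, 0.0538, -0.0051] turn [0.04, -0.2, 6.3]
```

View pics/w8.png

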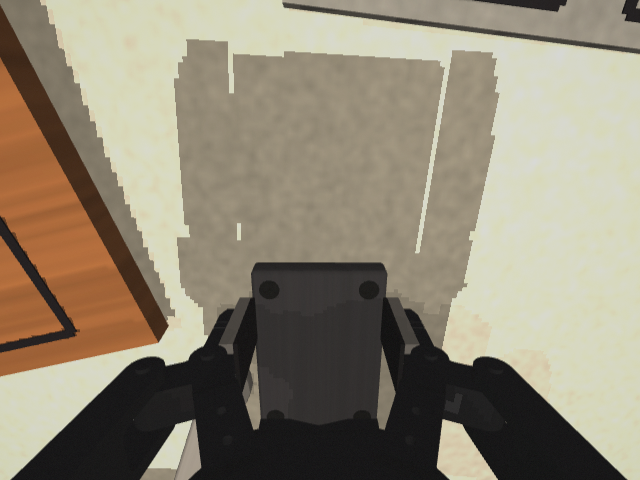

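Request:
{"name": "carry_out", "arguments": {
  "steps": [
    [[0,0,-0.03],[0,0,0],0.05],
    [[0.02,0.0,-0.056],[0,0,1],0.05],
    [[0.08,0.02,-0.056],[0,0,6.3],0.05],
    [[0.14,0.04,-0.056],[0,0,6.3],0.05],
    [[0.2,0.0538,-0.056],[0,0,6.3],0.05],
    [[0.2045,0.0538,-0.056],[0,-0.2,6.3],0.05],
    [[0.2045,0.0538,-0.04],[0,-0.2,6.3],0.05],
    [[0.2045,0.0538,-0.02],[0,-0.2,6.3],0.05],
    [[0.2045,0.0538,-0.01],[0,-0.2,6.3],0.05],
    [[0.2045,0.0538,-0.0075],[0,-0.2,6.3],0.05],
    [[0.2045,0.0538,-0.0075],[0,-0.2,6.3],0.05]
  ]
}}

```text
clock: 12.98
ee_pos: [0.6573, 0.0811, 0.0125]
orientation: [0.0, 1.0, -0.026, 0.0]
wrist_force: [0.5, -0.2, -3.0]
width: 0.0571
```

Run:
```python
from m import *
now()
shot('wrist','w9')
```

```text
t 12.97 pos [0.6573 0.0811 0.0125] yaw -2.99 z [ 0.    -0.001 -1.   ] F [ 0.5 -0.2 -3. ] w 0.0571
```

View pics/w9.png

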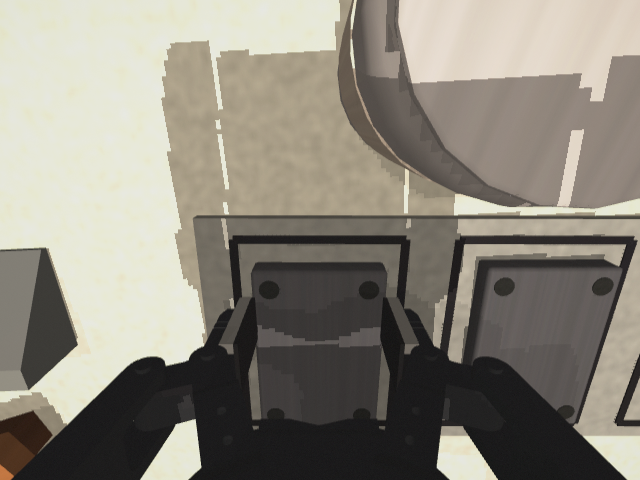

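Request:
{"name": "carry_out", "arguments": {
  "steps": [
    [[0,0,0.0022],[0,0,0],0.05],
    [[0,0,0.0022],[0,0,0],0.05],
    [[0,0,0.0022],[0,0,0],0.072],
    [[0,0,0.0022],[0,0,0],0.075],
    [[0,0,0.0022],[0,0,0],0.075],
    [[0,0,-0.02],[0,0,0],0.085],
    [[-0.01,0,-0.08],[0,0,0],0.085],
    [[-0.02,0,-0.13],[0,0,0],0.085],
    [[-0.02,0,-0.13],[0,0,0],0.085]
  ]
}}

```text
clock: 14.15
ee_pos: [0.6411, 0.0822, 0.1508]
orientation: [0.001, 1.0, -0.026, 0.007]
wrist_force: [-0.3, -0.3, -0.3]
width: 0.0852
```

Run:
```python
from m import *
now()
st,p,d=shot('wrist','w10')
go([.43,-.20,.16],-3)
go([.4294,-.2388,.12],-3)
```

```text
t 14.15 pos [0.6411 0.0822 0.1508] yaw -2.98 z [ 0.013 -0.001 -1.   ] F [-0.3 -0.3 -0.3] w 0.0852
shift [-0.1945, 0.2927, -0.0138] turn [0.04, -0.48, 0.01]
shift [-0.1934, 0.3314, 0.0262] turn [0.04, -0.48, 0.01]
```

View pics/w10.png

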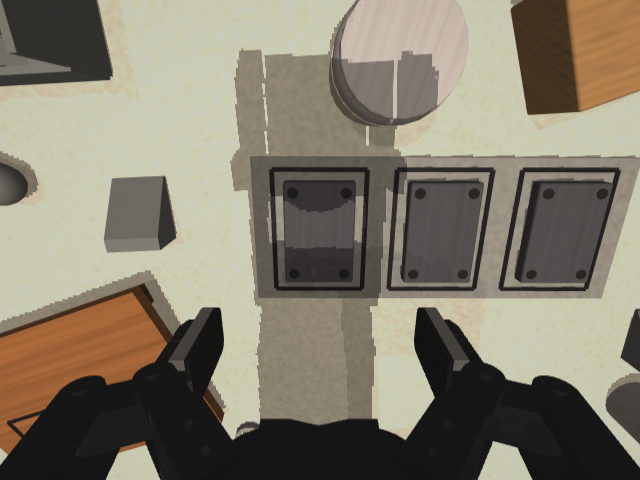

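Request:
{"name": "carry_out", "arguments": {
  "steps": [
    [[-0.05,0.05,-0.01],[0,0,0],0.085],
    [[-0.09,0.1,-0.01],[0,-0.5,0],0.085],
    [[-0.12,0.15,0.0],[0,-0.5,0],0.085],
    [[-0.15,0.2,0],[0,-0.5,0],0.085],
    [[-0.17,0.25,0],[0,-0.5,0],0.085],
    [[-0.193,0.3,0.01],[0,-0.5,0],0.085],
    [[-0.193,0.331,0.026],[0,-0.5,0],0.085],
    [[-0.193,0.331,0.026],[0,-0.5,0],0.085],
    [[-0.193,0.331,0.026],[0,-0.5,0],0.085],
    [[-0.193,0.331,0.026],[0,-0.5,0],0.085]
  ]
}}

```text
clock: 15.45
ee_pos: [0.4301, -0.2373, 0.1204]
orientation: [0.0, 1.0, -0.025, -0.0]
wrist_force: [-0.0, -0.2, 0.6]
width: 0.0849
```

```bash
cat >> m.py <<'E'
def bores(n,p,z=.048,st=None,thr=60,amin=80):
    """dark ellipses -> world centre"""
    m=(p.max(2)<thr).astype(np.uint8); out=[]
    for c in cv2.findContours(m,cv2.RETR_EXTERNAL,cv2.CHAIN_APPROX_NONE)[0]:
        if cv2.contourArea(c)<amin or len(c)<8: continue
        w=ray(n,c[:,0].astype(float),z,st)[:,:2]*1000
        (x,y),r=cv2.minEnclosingCircle(w.astype(np.float32)); a=cv2.contourArea(w.astype(np.float32))
        if a/(np.pi*r*r)>.7 and 8<r<25: out.append((round(x,1),round(y,1),round(r,1),round(a/(np.pi*r*r),2)))
    return out
E
python3 - <<'E'
from m import *
now()
st,p,d=shot('wrist','w11'); st2,q,_=shot('top','t11')
print(bores('wrist',p,st=st)); print(bores('top',q))
E
```

```text
t 15.45 pos [ 0.4301 -0.2373  0.1204] yaw -2.9 z [-0.    -0.001 -1.   ] F [-0.  -0.2  0.6] w 0.0849
[(425.5, -241.8, 18.8, 0.95), (444.6, -345.1, 18.7, 0.95), (477.2, -420.1, 10.0, 0.93)]
[(361.2, -330.6, 18.2, 0.88)]
```

View pics/w11.png

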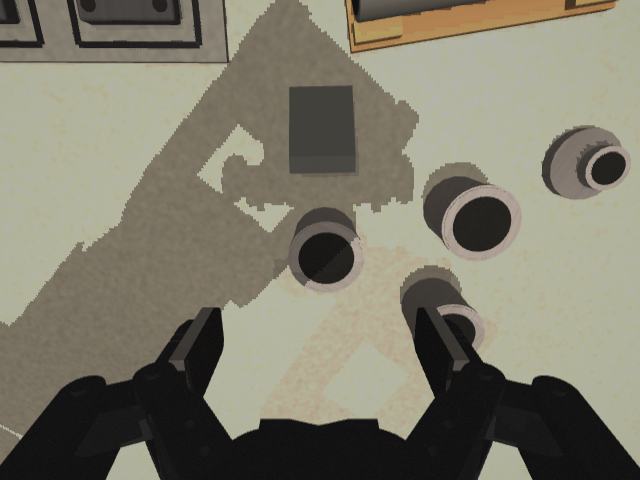

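View pics/t11.png

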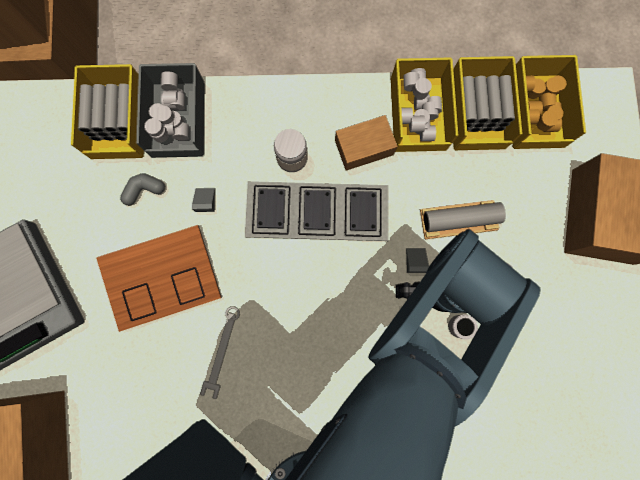

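Run:
```python
from m import *
go([.426,-.242,.006],-3)
q=cv2.imread('pics/t11.png')[:,:,::-1]
m=(q.max(2)<85).astype(np.uint8)
for c in cv2.findContours(m,cv2.RETR_LIST,cv2.CHAIN_APPROX_NONE)[0]:
    (x,y)=c[:,0].mean(0)
    if 245<x<390 and 180<y<240 and cv2.contourArea(c)>300:
        for z in (.006,.018):
            w=ray('top',c[:,0].astype(float),z)[:,:2]*1000; r=cv2.minAreaRect(w.astype(np.float32)); print(z,np.round(r[0],1),np.round(r[1],1),round(r[2],1))
```

```text
shift [-0.004, 0.0046, 0.1145] turn [0.05, 0.01, 0.11]
0.006 [ 626.7 -127.7] [57.6 89.5] 87.9
0.018 [ 624.2 -126.4] [57.  88.5] 87.9
0.006 [632.9 -23.5] [59.8 91.1] 88.5
0.018 [630.2 -23.4] [59.1 90.1] 88.5
0.006 [ 625.2 -127.4] [ 80.2 110.3] 87.3
0.018 [ 622.6 -126.1] [ 79.3 109.1] 87.3
0.006 [637.9  82.4] [61.7 91.1] 88.6
0.018 [635.2  81.3] [61.  90.1] 88.6
0.006 [630.7 -22.3] [ 80.  109.9] 88.2
0.018 [628.1 -22.2] [ 79.1 108.7] 88.2
0.006 [ 625.4 -127.7] [ 84.1 114.7] 87.3
0.018 [ 622.9 -126.5] [ 83.2 113.5] 87.3
0.006 [636.1  81.8] [ 80.8 110.5] 86.9
0.018 [633.5  80.8] [ 79.9 109.3] 86.9
0.006 [630.7 -22.5] [ 84.3 114.4] 88.1
0.018 [628.1 -22.4] [ 83.3 113.1] 88.1
0.006 [636.3  81.9] [ 84.3 114.5] 87.1
0.018 [633.6  80.8] [ 83.4 113.3] 87.1
```

Request:
{"name": "carry_out", "arguments": {
  "steps": [
    [[-0.004,0.0046,0.04],[0,0,0],0.085],
    [[-0.004,0.0046,0.09],[0,0,0],0.085],
    [[-0.004,0.0046,0.1145],[0,0,0],0.085],
    [[-0.004,0.0046,0.1145],[0,0,0],0.085],
    [[-0.004,0.0046,0.1145],[0,0,0],0.04],
    [[-0.004,0.0046,0.1145],[0,0,0],0.04],
    [[-0.004,0.0046,0.1145],[0,0,0],0.04],
    [[-0.004,0.0046,0.1145],[0,0,0],0.04],
    [[-0.004,0.0046,0.1145],[0,0,0],0.04]
  ]
}}

```text
clock: 16.68
ee_pos: [0.4272, -0.2428, 0.0079]
orientation: [0.001, 1.0, -0.025, 0.001]
wrist_force: [0.1, 1.6, 4.9]
width: 0.0491
```

Run:
```python
from m import *
now()
shot('wrist','w12'); print(ctrl.state()['ft_torque'])
go([.6242,-.1264,.095],-3)
```

```text
t 16.68 pos [ 0.4272 -0.2428  0.0079] yaw -2.88 z [ 0.002 -0.003 -1.   ] F [0.1 1.6 4.9] w 0.0491
[0.30061258 0.05609509 0.02756597]
shift [0.1911, -0.1259, -0.0869] turn [0.16, -0.15, 0.11]
```

View pics/w12.png

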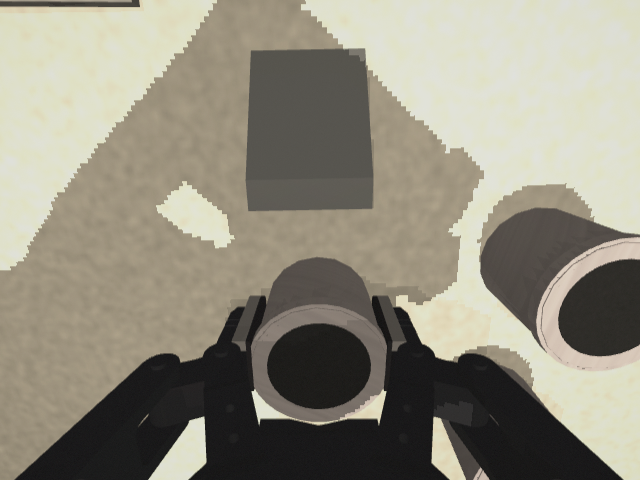

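Run:
```python
from m import *
st=ctrl.state(); p=cv2.imread('pics/w12.png')[:,:,::-1]
print(ray('wrist',[(319,365)],.048,st), bores('wrist',p,st=st,thr=45,amin=1000))
```

```text
[[ 0.42685728 -0.24248009  0.048     ]] [(425.7, -242.3, 18.8, 0.97)]
```

Request:
{"name": "carry_out", "arguments": {
  "steps": [
    [[0,0,-0.04],[0,0,0],0.04],
    [[0.01,-0.01,-0.085],[0,0,0],0.04],
    [[0.06,-0.04,-0.085],[0,0,0],0.04],
    [[0.11,-0.07,-0.085],[0,0,0],0.04],
    [[0.16,-0.1,-0.085],[0,0,0],0.04],
    [[0.192,-0.126,-0.085],[0.1,-0.1,0],0.04],
    [[0.192,-0.126,-0.085],[0.1,-0.1,0],0.04],
    [[0.192,-0.126,-0.06],[0.1,-0.1,0],0.04],
    [[0.192,-0.126,-0.035],[0.1,-0.1,0],0.04],
    [[0.192,-0.126,-0.024],[0.1,-0.1,0],0.04],
    [[0.192,-0.126,-0.022],[0.1,-0.1,0],0.04],
    [[0.192,-0.126,-0.022],[0.1,-0.1,0],0.04]
  ]
}}

```text
clock: 18.23
ee_pos: [0.6257, -0.1271, 0.031]
orientation: [0.001, 1.0, -0.025, 0.001]
wrist_force: [-0.0, -0.8, -2.5]
width: 0.0488
```

Run:
```python
from m import *
now()
shot('wrist','w13')
```

```text
t 18.23 pos [ 0.6257 -0.1271  0.031 ] yaw -2.9 z [ 0.002 -0.002 -1.   ] F [-0.  -0.8 -2.5] w 0.0488
```

View pics/w13.png

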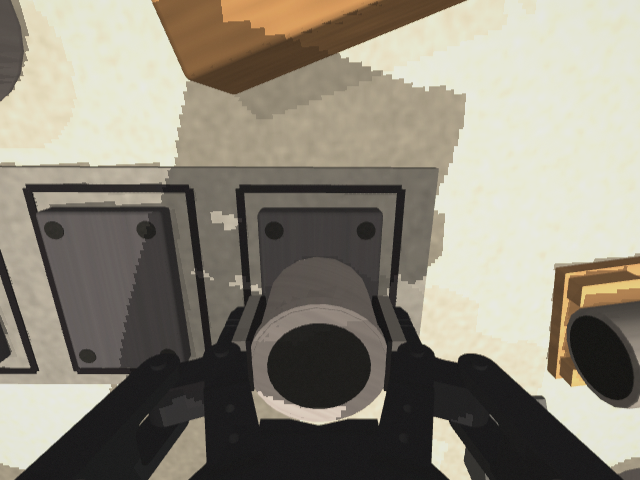

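Request:
{"name": "carry_out", "arguments": {
  "steps": [
    [[-0.0005,-0.0006,0.0045],[0,0,0],0.04],
    [[-0.0005,-0.0006,0.0045],[0,0,0],0.04],
    [[-0.0005,-0.0006,0.0045],[0,0,0],0.062],
    [[-0.0005,-0.0006,0.0045],[0,0,0],0.068],
    [[-0.0005,-0.0006,0.0045],[0,0,0],0.07],
    [[0,0,-0.04],[0,0,0],0.07],
    [[0,0,-0.09],[0,0,0],0.07],
    [[-0.05,0.03,-0.09],[0,0,5],0.07],
    [[-0.09,0.09,-0.08],[0,0,10],0.07],
    [[-0.14,0.14,-0.08],[0,0,10],0.065],
    [[-0.17,0.19,-0.08],[0,0,10],0.065],
    [[-0.17,0.2,-0.08],[0,0,10],0.065]
  ]
}}

```text
clock: 19.77
ee_pos: [0.4438, -0.3206, 0.1116]
orientation: [0.001, 0.993, -0.114, 0.001]
wrist_force: [1.2, -0.4, -1.4]
width: 0.0647
```

Run:
```python
from m import *
now()
st,p,d=shot('wrist','w14'); shot('top','t14')
print(bores('wrist',p,st=st,thr=50,amin=300))
go([.4446,-.345,.12],-13)
```

```text
t 19.77 pos [ 0.4438 -0.3206  0.1116] yaw -13.09 z [ 0.002 -0.003 -1.   ] F [ 1.2 -0.4 -1.4] w 0.0647
[(359.3, -330.8, 18.3, 0.96), (444.4, -345.6, 18.5, 0.96), (477.9, -427.7, 9.6, 0.93)]
shift [0.0053, 0.0238, -0.0082] turn [0.14, -0.21, -0.12]
```

View pics/w14.png

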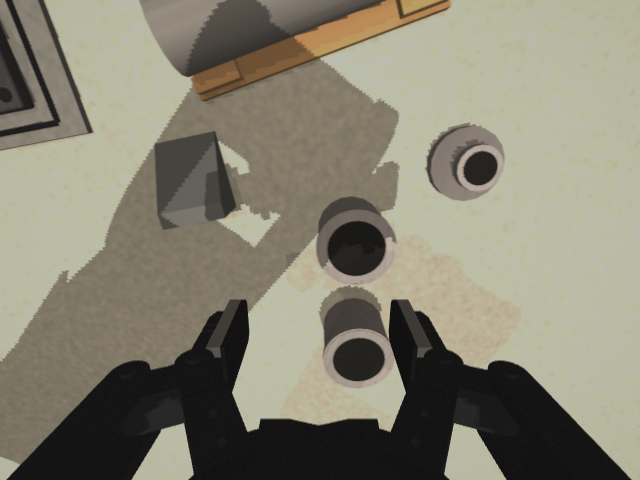

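View pics/t14.png

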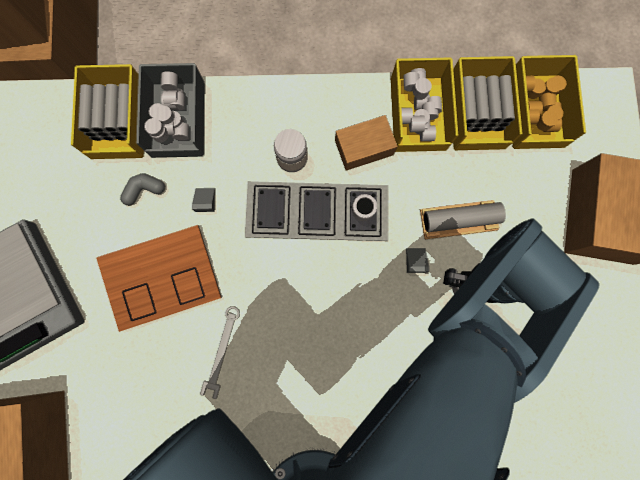

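Request:
{"name": "carry_out", "arguments": {
  "steps": [
    [[0.005,0.0245,0],[0,0,0],0.065],
    [[0.005,0.0245,0.02],[0,0,0],0.065],
    [[0.005,0.0245,0.06],[0,0,0],0.065],
    [[0.0045,0.0245,0.095],[0,0,0],0.065],
    [[0.0045,0.0245,0.1035],[0,0,0],0.065],
    [[0.0045,0.0245,0.1035],[0,0,0],0.04],
    [[0.0045,0.0245,0.1035],[0,0,0],0.04],
    [[0.0045,0.0245,0.1035],[0,0,0],0.04],
    [[0.0045,0.0245,0.1035],[0,0,0],0.04]
  ]
}}

```text
clock: 21.0
ee_pos: [0.4443, -0.3462, 0.009]
orientation: [0.002, 0.993, -0.114, 0.002]
wrist_force: [0.1, -0.2, -1.7]
width: 0.049
```

Run:
```python
from m import *
now()
st,p,d=shot('wrist','w15')
print(bores('wrist',p,st=st,thr=50,amin=1000))
go([.6302,-.0234,.105],-3);go([.6302,-.0234,.03],-3)
# check S1 on plate in top image
q=cv2.imread('pics/t14.png')[:,:,::-1]; print(bores('top',q,z=.066,thr=60))
```

```text
t 21.0 pos [ 0.4443 -0.3462  0.009 ] yaw -13.11 z [ 0.004 -0.004 -1.   ] F [ 0.1 -0.2 -1.7] w 0.049
[(444.0, -345.9, 18.9, 0.97), (481.5, -424.4, 9.4, 0.94)]
shift [0.1083, -0.3562, -0.0968] turn [0.18, -0.23, -10.12]
shift [0.108, -0.3565, -0.0218] turn [0.18, -0.23, -10.12]
[]
```

View pics/w15.png

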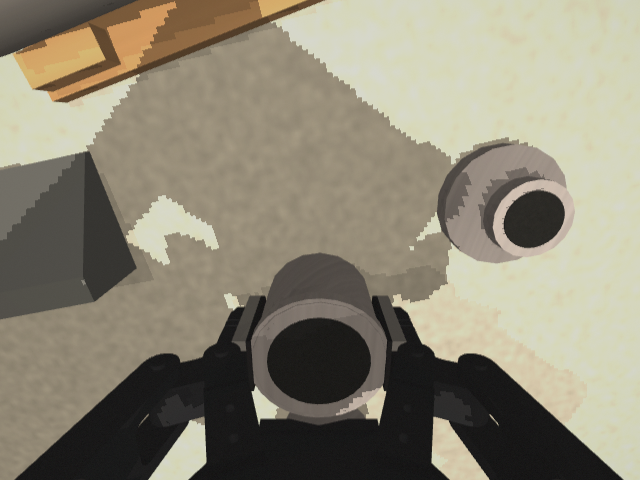

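Request:
{"name": "carry_out", "arguments": {
  "steps": [
    [[0,0,-0.05],[0,0,0],0.04],
    [[0.0,-0.01,-0.1],[0,0,0],0.04],
    [[0.02,-0.06,-0.1],[0,0,-5],0.04],
    [[0.04,-0.12,-0.1],[0,0,-10],0.04],
    [[0.06,-0.18,-0.1],[0.2,-0.2,-10],0.04],
    [[0.08,-0.24,-0.1],[0.2,-0.2,-10],0.04],
    [[0.095,-0.3,-0.1],[0.2,-0.2,-10],0.04],
    [[0.108,-0.356,-0.1],[0.2,-0.2,-10],0.04],
    [[0.108,-0.3565,-0.1],[0.2,-0.2,-10],0.04],
    [[0.108,-0.3565,-0.06],[0.2,-0.2,-10],0.04],
    [[0.108,-0.3565,-0.03],[0.2,-0.2,-10],0.04],
    [[0.108,-0.3565,-0.025],[0.2,-0.2,-10],0.04]
  ]
}}

```text
clock: 22.55
ee_pos: [0.6276, -0.0238, 0.0306]
orientation: [-0.001, 1.0, -0.028, -0.002]
wrist_force: [-0.1, 0.1, -3.5]
width: 0.0488
```

Run:
```python
from m import *
now()
st,p,d=shot('wrist','w16')
go([.6302,-.0234,.0275],-3)
```

```text
t 22.55 pos [ 0.6276 -0.0238  0.0306] yaw -3.17 z [-0.005  0.001 -1.   ] F [-0.1  0.1 -3.5] w 0.0488
shift [0.0015, -0.0006, 0.0041] turn [-0.04, 0.15, -0.17]
```

View pics/w16.png

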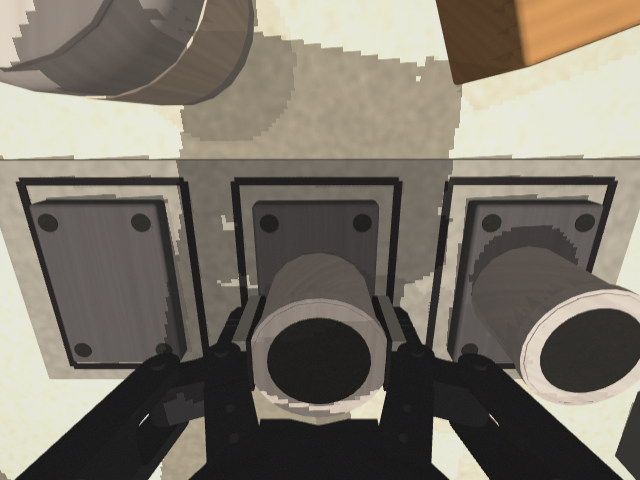

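Request:
{"name": "carry_out", "arguments": {
  "steps": [
    [[0.0017,-0.0006,0.001],[0,0.15,0],0.04],
    [[0.0017,-0.0006,0.003],[0,0.15,0],0.04],
    [[0.0017,-0.0006,0.004],[0,0.15,0],0.04],
    [[0.0017,-0.0006,0.004],[0,0.15,0],0.04],
    [[0.0017,-0.0006,0.004],[0,0.15,0],0.06],
    [[0.0017,-0.0006,0.004],[0,0.15,0],0.068],
    [[0.0017,-0.0006,0.004],[0,0.15,0],0.07],
    [[0.001,-0.0006,-0.04],[0,0,0],0.07],
    [[0,0,-0.1],[0,0,0],0.07],
    [[-0.06,0.03,-0.1],[0,0,0],0.08],
    [[-0.11,0.09,-0.1],[0,0,0],0.08],
    [[-0.15,0.14,-0.1],[0,0,0],0.08]
  ]
}}

```text
clock: 24.1
ee_pos: [0.4846, -0.1405, 0.1324]
orientation: [0.0, 1.0, -0.027, -0.001]
wrist_force: [0.1, -1.1, 0.0]
width: 0.0799
```

Run:
```python
from m import *
now()
st,p,d=shot('wrist','w17');_,q,_=shot('top','t17')
print(bores('wrist',p,st=st,thr=50,amin=300)); print(bores('top',q,z=.066,thr=80))
go([.360,-.331,.11],-3)
cv2.imwrite('pics/t17c.png',cv2.resize(q[160:260,230:410,::-1],None,fx=4,fy=4))
```

```text
t 24.1 pos [ 0.4846 -0.1405  0.1324] yaw -3.09 z [-0.002 -0.    -1.   ] F [ 0.1 -1.1  0. ] w 0.0799
[]
[(361.7, -325.2, 18.0, 0.9)]
shift [-0.111, 0.1949, 0.0225] turn [0.03, 0.23, -0.45]
```

View pics/t17c.png

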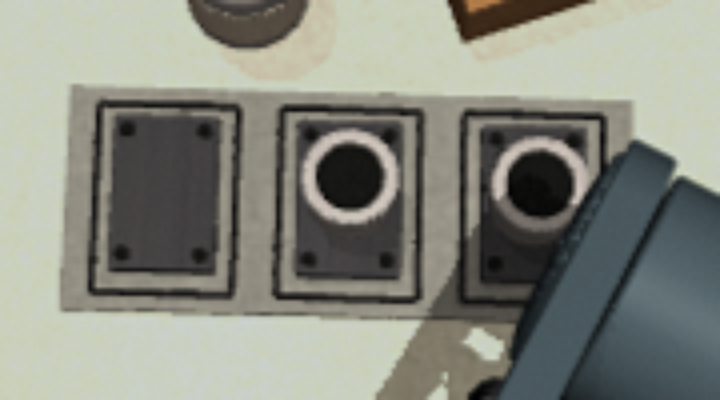

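View pics/w17.png

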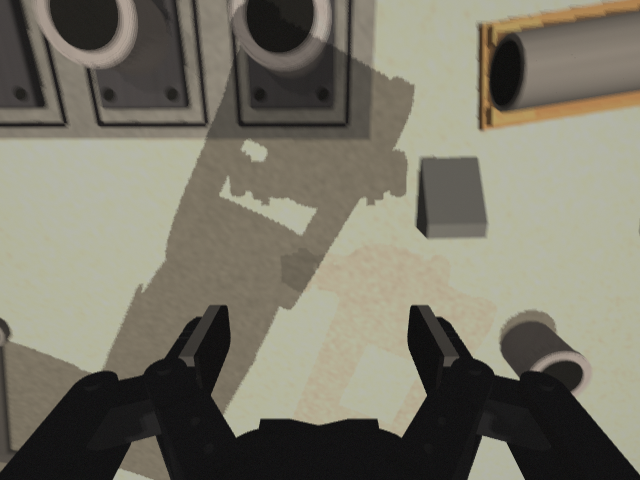

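Request:
{"name": "carry_out", "arguments": {
  "steps": [
    [[-0.03,0.05,0.01],[0,0,0],0.08],
    [[-0.06,0.1,0.02],[0,0.2,0],0.08],
    [[-0.09,0.15,0.022],[0,0.2,0],0.08],
    [[-0.111,0.195,0.022],[0,0.2,0],0.08],
    [[-0.111,0.195,0.022],[0,0.2,0],0.08],
    [[-0.111,0.195,0.022],[0,0.2,0],0.08],
    [[-0.111,0.195,0.022],[0,0.2,0],0.08]
  ]
}}

```text
clock: 25.08
ee_pos: [0.3607, -0.3298, 0.1104]
orientation: [-0.0, 1.0, -0.029, -0.0]
wrist_force: [0.4, 0.4, 0.3]
width: 0.0799
```

Run:
```python
from m import *
now()
st,p,d=shot('wrist','w18')
b=bores('wrist',p,st=st,thr=50,amin=300);print(b)
print(ray('top',[(317.5,204.5),(365,206.0)],.066).round(4))
for x in b: go([x[0]/1e3,x[1]/1e3,.009],-3)
```

```text
t 25.07 pos [ 0.3607 -0.3298  0.1104] yaw -3.35 z [-0.001  0.    -1.   ] F [0.4 0.4 0.3] w 0.0799
[(359.6, -330.2, 18.8, 0.96), (471.6, -426.8, 9.9, 0.94)]
[[ 0.6304 -0.0244  0.066 ]
 [ 0.6245 -0.1271  0.066 ]]
shift [-0.001, 0.0004, 0.1014] turn [0.0, 0.04, -0.33]
shift [0.1164, 0.0904, 0.1013] turn [0.0, 0.04, -0.33]
```

Request:
{"name": "carry_out", "arguments": {
  "steps": [
    [[-0.001,0.0004,0.04],[0,0,0],0.08],
    [[-0.001,0.0004,0.085],[0,0,0],0.08],
    [[-0.001,0.0004,0.101],[0,0,0],0.08],
    [[-0.001,0.0004,0.101],[0,0,0],0.08],
    [[-0.001,0.0004,0.101],[0,0,0],0.04],
    [[-0.001,0.0004,0.101],[0,0,0],0.04],
    [[-0.001,0.0004,0.101],[0,0,0],0.04],
    [[-0.001,0.0004,0.101],[0,0,0],0.04],
    [[-0.001,0.0004,0.101],[0,0,0],0.04]
  ]
}}

```text
clock: 26.25
ee_pos: [0.3607, -0.3315, 0.0113]
orientation: [0.001, 1.0, -0.029, 0.001]
wrist_force: [1.4, 0.8, 6.1]
width: 0.0488
```

Run:
```python
from m import *
now()
st,p,d=shot('wrist','w19')
b=bores('wrist',p,st=st,thr=50,amin=1000);print(b)
go([.6352,.0813,.115],-3)
go([.6352,.0813,.03],-3)
```

```text
t 26.25 pos [ 0.3607 -0.3315  0.0113] yaw -3.34 z [ 0.001 -0.003 -1.   ] F [1.4 0.8 6.1] w 0.0488
[(359.5, -331.0, 18.9, 0.97)]
shift [0.2502, -0.4277, -0.1044] turn [0.16, -0.09, -0.33]
shift [0.2501, -0.428, -0.0194] turn [0.16, -0.09, -0.33]
```

Request:
{"name": "carry_out", "arguments": {
  "steps": [
    [[0,0,-0.05],[0,0,0],0.04],
    [[0.02,-0.03,-0.1],[0,0,0],0.04],
    [[0.05,-0.08,-0.105],[0,0,0],0.04],
    [[0.08,-0.13,-0.105],[0,0,0],0.04],
    [[0.11,-0.18,-0.105],[0.2,-0.1,-0.3],0.04],
    [[0.14,-0.23,-0.105],[0.2,-0.1,-0.3],0.04],
    [[0.17,-0.28,-0.105],[0.2,-0.1,-0.3],0.04],
    [[0.2,-0.33,-0.105],[0.2,-0.1,-0.3],0.04],
    [[0.23,-0.38,-0.105],[0.2,-0.1,-0.3],0.04],
    [[0.251,-0.428,-0.105],[0.2,-0.1,-0.3],0.04],
    [[0.251,-0.428,-0.105],[0.2,-0.1,-0.3],0.04],
    [[0.251,-0.428,-0.08],[0.2,-0.1,-0.3],0.04]
  ]
}}

```text
clock: 27.8
ee_pos: [0.638, 0.0818, 0.0931]
orientation: [-0.0, 1.0, -0.026, 0.003]
wrist_force: [0.6, -0.2, -1.7]
width: 0.0487
```

Run:
```python
from m import *
now()
shot('wrist','w20')
go([.6362,.0813,.034],-3)
go([.6362,.0813,.0298],-3)
```

```text
t 27.8 pos [0.638  0.0818 0.0931] yaw -2.95 z [ 0.005  0.    -1.   ] F [ 0.6 -0.2 -1.7] w 0.0487
shift [0.0019, -0.0, 0.0538] turn [-0.02, 0.17, -0.01]
shift [0.0019, -0.0, 0.058] turn [-0.02, 0.17, -0.01]
```

View pics/w20.png

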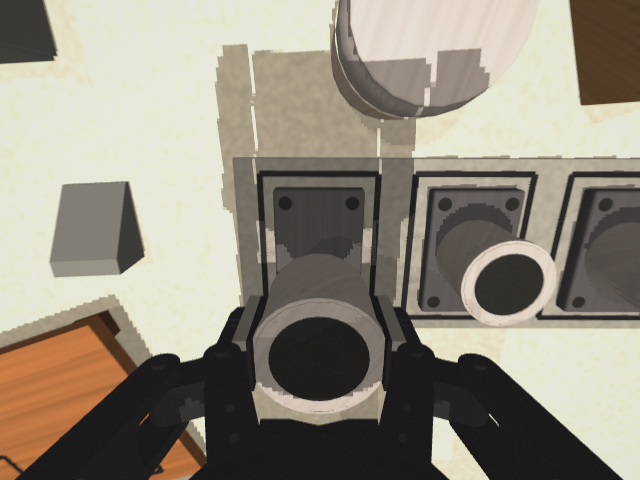

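Request:
{"name": "carry_out", "arguments": {
  "steps": [
    [[0.001,0,0.03],[0,0.2,0],0.04],
    [[0.0019,0,0.05],[0,0.2,0],0.04],
    [[0.0019,0,0.054],[0,0.2,0],0.04],
    [[0.0019,0,0.0582],[0,0.2,0],0.04],
    [[0.0019,0,0.0582],[0,0.2,0],0.04],
    [[0.0019,0,0.0582],[0,0.2,0],0.04]
  ]
}}

```text
clock: 28.6
ee_pos: [0.6368, 0.0812, 0.0305]
orientation: [-0.0, 1.0, -0.026, 0.001]
wrist_force: [-0.3, -0.4, -1.6]
width: 0.0486
```

Run:
```python
from m import *
now()
go([.6616,.2319,.12],-1.3)
```

```text
t 28.6 pos [0.6368 0.0812 0.0305] yaw -3.01 z [ 0.002  0.    -1.   ] F [-0.3 -0.4 -1.6] w 0.0486
shift [0.017, -0.1518, -0.0894] turn [-0.02, -0.12, -1.71]
```

Request:
{"name": "carry_out", "arguments": {
  "steps": [
    [[0,0,0.001],[0,0,0],0.04],
    [[0,0,0.001],[0,0,0],0.04],
    [[0,0,0.001],[0,0,0],0.06],
    [[0,0,0.001],[0,0,0],0.068],
    [[0,0,0.001],[0,0,0],0.07],
    [[0,0,-0.04],[0,0,0],0.07],
    [[0,0,-0.09],[0,0,0],0.07],
    [[0.005,-0.05,-0.09],[0,0,-1.7],0.08],
    [[0.01,-0.11,-0.09],[0,0,-1.7],0.08],
    [[0.017,-0.152,-0.09],[0,0,-1.7],0.08],
    [[0.017,-0.152,-0.09],[0,0,-1.7],0.08],
    [[0.017,-0.152,-0.09],[0,0,-1.7],0.08]
  ]
}}

```text
clock: 30.1
ee_pos: [0.6613, 0.2317, 0.1203]
orientation: [0.0, 1.0, -0.011, 0.001]
wrist_force: [0.1, 0.1, -0.7]
width: 0.0799
```

Run:
```python
from m import *
now()
shot('wrist','w21'); shot('top','t21')
```

```text
t 30.1 pos [0.6613 0.2317 0.1203] yaw -1.29 z [ 0.002 -0.    -1.   ] F [ 0.1  0.1 -0.7] w 0.0799
```

View pics/w21.png

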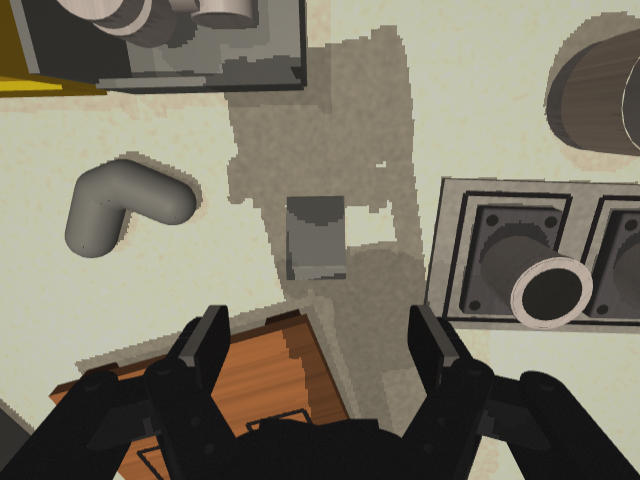

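View pics/t21.png

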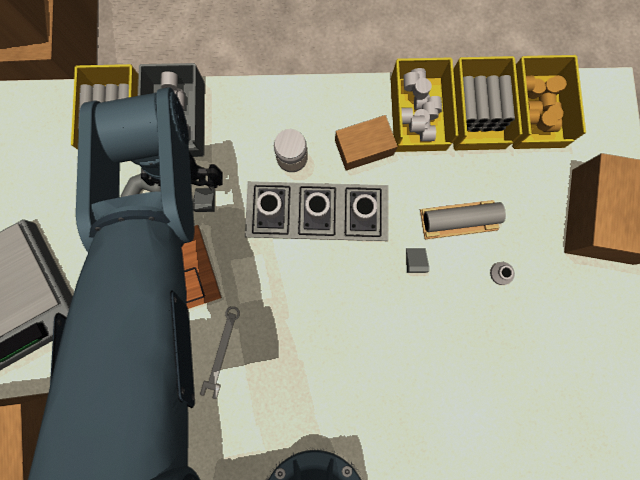

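Run:
```python
from m import *
st=now()
p=cv2.imread('pics/w21.png'); cv2.imwrite('pics/w21c.png',cv2.resize(p[180:300,270:370],None,fx=5,fy=5,interpolation=cv2.INTER_CUBIC))
A=ray('wrist',[(287,196),(344,196)],.003,st);B=ray('wrist',[(292,280),(346,278.5)],.033,st)
print(A.round(4),B.round(4)); d=A.mean(0)-B.mean(0); c=(A.mean(0)+B.mean(0))/2; print(c,np.hypot(*d[:2]),np.degrees(np.arctan2(d[1],d[0])))
```

```text
t 30.2 pos [0.6615 0.2308 0.1205] yaw -1.38 z [ 0.002 -0.    -1.   ] F [0.2 0.8 0.2] w 0.0797
[[0.6916 0.2546 0.003 ]
 [0.6906 0.2106 0.003 ]] [[0.6344 0.2514 0.033 ]
 [0.6347 0.2112 0.033 ]]
[0.66282457 0.23194398 0.018     ] 0.056575572363574925 1.2921784624656463
```

View pics/w21c.png

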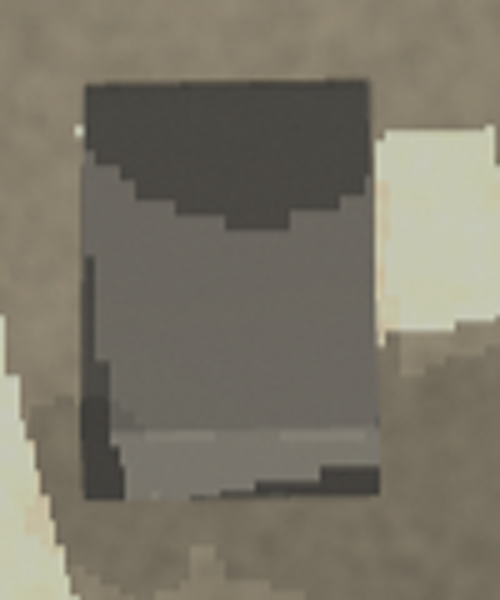

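Run:
```python
from m import *
st=now(); go([.656,.232,.004],-1)
```

```text
t 30.2 pos [0.6615 0.2308 0.1205] yaw -1.38 z [ 0.002 -0.    -1.   ] F [0.2 0.8 0.2] w 0.0797
shift [-0.0057, -0.0011, 0.1165] turn [0.0, -0.09, -0.38]
```

Request:
{"name": "carry_out", "arguments": {
  "steps": [
    [[-0.0057,-0.001,0.04],[0,0,-0.4],0.07],
    [[-0.0057,-0.001,0.09],[0,-0.1,-0.4],0.07],
    [[-0.0057,-0.001,0.1155],[0,-0.1,-0.4],0.07],
    [[-0.0057,-0.001,0.1165],[0,-0.1,-0.4],0.07],
    [[-0.0057,-0.001,0.1165],[0,-0.1,-0.4],0.03],
    [[-0.0057,-0.001,0.1165],[0,-0.1,-0.4],0.03],
    [[-0.0057,-0.001,0.1165],[0,-0.1,-0.4],0.03],
    [[-0.0057,-0.001,0.1165],[0,-0.1,-0.4],0.03],
    [[-0.0057,-0.001,0.1165],[0,-0.1,-0.4],0.03]
  ]
}}

```text
clock: 31.32
ee_pos: [0.6579, 0.232, 0.0066]
orientation: [-0.0, 1.0, -0.009, 0.002]
wrist_force: [-0.6, -1.6, 6.9]
width: 0.0426
```

Run:
```python
from m import *
st=now(); shot('wrist','w22')
```

```text
t 31.32 pos [0.6579 0.232  0.0066] yaw -0.99 z [ 0.004  0.    -1.   ] F [-0.6 -1.6  6.9] w 0.0426
```

View pics/w22.png

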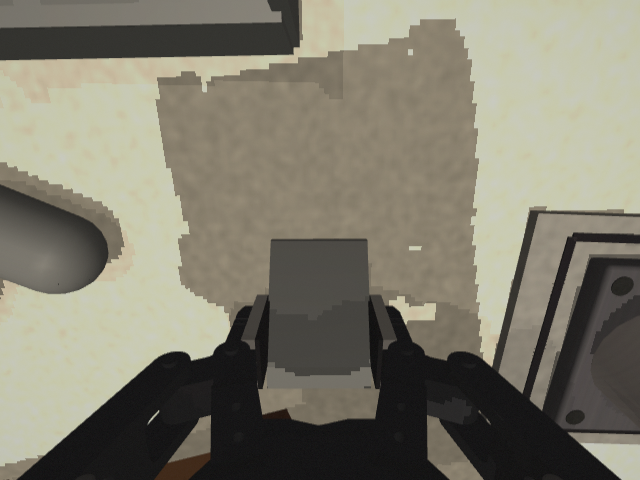

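```bash
cat >> m.py <<'E'
YR=17.0
yr=np.array([-np.sin(np.radians(YR)),np.cos(np.radians(YR)),0]); 
RR=R.from_rotvec(np.radians(-5.5)*yr).as_matrix(); xr=RR@np.array([np.cos(np.radians(YR)),np.sin(np.radians(YR)),0]); nr=RR@np.array([0,0,1.])
ML=np.array([.4341,.3701,.0225]); MR=np.array([.4661,.2652,.0225]); SEAT=(ML+MR)/2+.037*xr
E
python3 - <<'E'
from m import *
st=now(); t=ray('wrist',[(319,239.5)],.003,st)[0]; print('toe',t, xr,nr,SEAT)
a=(t[0]-st['ee_pos'][0])-.028; print('a',a)
P=ML+nr*(.0066)-a*xr; print(P)
for k in (.08,.006,0): go(P+nr*k,17,-5.5,yr)
E
```

```text
t 31.38 pos [0.6579 0.232  0.0066] yaw -0.98 z [ 0.004  0.    -1.   ] F [-0.2 -1.7  6.6] w 0.0428
toe [0.69088236 0.23154871 0.003     ] [0.95190212 0.29102568 0.09584575] [-0.09165775 -0.02802259  0.9953962 ] [0.48532038 0.32841795 0.02604629]
a 0.0049571064049843926
[0.42877638 0.36847241 0.0285945 ]
shift [-0.2383, -0.1302, -0.1025] turn [0.88, 5.23, -17.97]
shift [-0.2319, -0.1324, -0.0289] turn [0.88, 5.23, -17.97]
shift [-0.2314, -0.1325, -0.0229] turn [0.88, 5.23, -17.97]
```

Request:
{"name": "carry_out", "arguments": {
  "steps": [
    [[0,0,-0.05],[0,0,0],0.03],
    [[-0.02,-0.01,-0.105],[0,0,0],0.03],
    [[-0.07,-0.04,-0.105],[0.4,2.5,-9],0.03],
    [[-0.12,-0.07,-0.105],[0.9,5.2,-18],0.03],
    [[-0.17,-0.1,-0.105],[0.9,5.2,-18],0.03],
    [[-0.22,-0.12,-0.103],[0.9,5.2,-18],0.03],
    [[-0.238,-0.13,-0.103],[0.9,5.2,-18],0.03],
    [[-0.238,-0.13,-0.1025],[0.9,5.2,-18],0.03],
    [[-0.238,-0.13,-0.1025],[0.9,5.2,-18],0.03],
    [[-0.238,-0.13,-0.1025],[0.9,5.2,-18],0.03]
  ]
}}

```text
clock: 32.62
ee_pos: [0.4232, 0.3655, 0.1083]
orientation: [-0.007, 0.988, 0.147, 0.048]
wrist_force: [-0.2, 0.3, -1.5]
width: 0.0424
```

Run:
```python
from m import *
st,p,_=shot('wrist','w23'); now()
P=ML+nr*(.0066)-.005*xr
for k in (.08,.004,0): go(P+nr*k,17,-5.5,yr)
for M in(ML,MR):
  for z in [0]:
    print([proj('wrist',M+sx*.033*xr+sy*.027*yr,st).round(0).tolist() for sx in(-1,1) for sy in (-1,1)])
```

```text
t 32.67 pos [0.4231 0.3655 0.1082] yaw 16.93 z [ 0.092  0.028 -0.995] F [-0.  -0.2 -1.6] w 0.0427
shift [-0.0014, -0.0012, -0.0001] turn [-0.01, -0.0, -0.07]
shift [-0.0014, -0.0012, 0.0759] turn [-0.01, -0.0, -0.07]
shift [-0.0014, -0.0012, 0.0799] turn [-0.01, -0.0, -0.07]
[[[354.0, 283.0]], [[281.0, 283.0]], [[357.0, 195.0]], [[278.0, 195.0]]]
[[[501.0, 283.0]], [[429.0, 283.0]], [[518.0, 195.0]], [[439.0, 195.0]]]
```

View pics/w23.png

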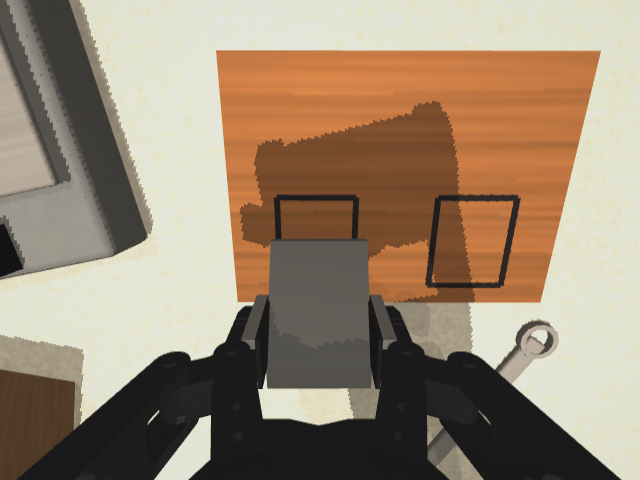

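Request:
{"name": "carry_out", "arguments": {
  "steps": [
    [[-0.0029,-0.0012,0.03],[0,0,0],0.03],
    [[-0.0029,-0.0012,0.06],[0,0,0],0.03],
    [[-0.0029,-0.0012,0.074],[0,0,0],0.03],
    [[-0.0029,-0.0012,0.077],[0,0,0],0.03],
    [[-0.0029,-0.0012,0.077],[0,0,0],0.03],
    [[-0.0029,-0.0012,0.077],[0,0,0],0.03]
  ]
}}

```text
clock: 33.42
ee_pos: [0.4278, 0.3684, 0.0325]
orientation: [-0.008, 0.988, 0.147, 0.048]
wrist_force: [0.1, -0.0, -1.2]
width: 0.0429
```

Run:
```python
from m import *
st,p,_=shot('wrist','w24'); now()
P=ML+nr*(.0066)-.005*xr-.0015*xr
go(P,17,-5.5,yr)
```

```text
t 33.48 pos [0.4277 0.3684 0.0324] yaw 16.94 z [ 0.093  0.029 -0.995] F [ 0.5  0.7 -1.1] w 0.0429
shift [-0.0009, 0.0002, 0.0039] turn [-0.04, -0.11, -0.06]
```

View pics/w24.png

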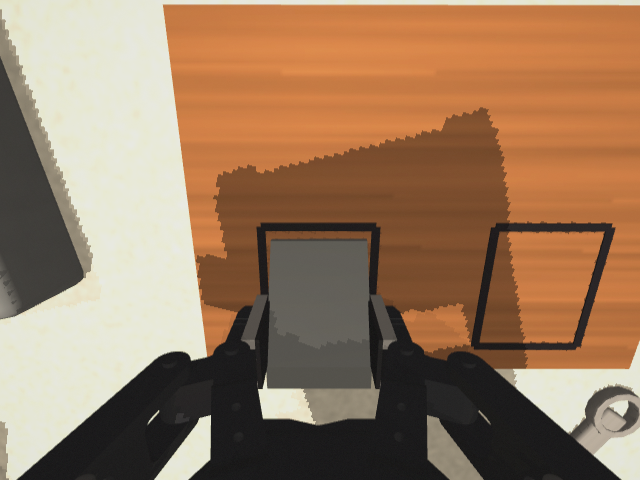

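Request:
{"name": "carry_out", "arguments": {
  "steps": [
    [[-0.0003,0,0.0025],[0,0,0],0.03],
    [[-0.0003,0,0.0038],[0,0,0],0.03],
    [[-0.0003,0,0.0038],[0,0,0],0.03],
    [[-0.0003,0,0.0038],[0,0,0],0.055],
    [[-0.0003,0,0.0038],[0,0,0],0.062],
    [[-0.0003,0,0.0038],[0,0,0],0.062],
    [[0,0,-0.04],[0,0,0],0.062],
    [[0,0,-0.1],[0,0,0],0.062],
    [[0,0,-0.1],[0,0,0],0.062]
  ]
}}

```text
clock: 34.6
ee_pos: [0.4215, 0.3675, 0.1376]
orientation: [-0.01, 0.988, 0.147, 0.053]
wrist_force: [1.6, 0.6, 0.8]
width: 0.0622
```

Run:
```python
from m import *
st,p,_=shot('wrist','w25'); now()
go([.5097-.005,-.2444,.13],-1.9)
```

```text
t 34.65 pos [0.42   0.3665 0.1348] yaw 16.94 z [ 0.098  0.032 -0.995] F [-0.2  0.2 -1. ] w 0.0619
shift [-0.097, 0.609, -0.0065] turn [-1.09, -5.87, 18.83]
```

View pics/w25.png

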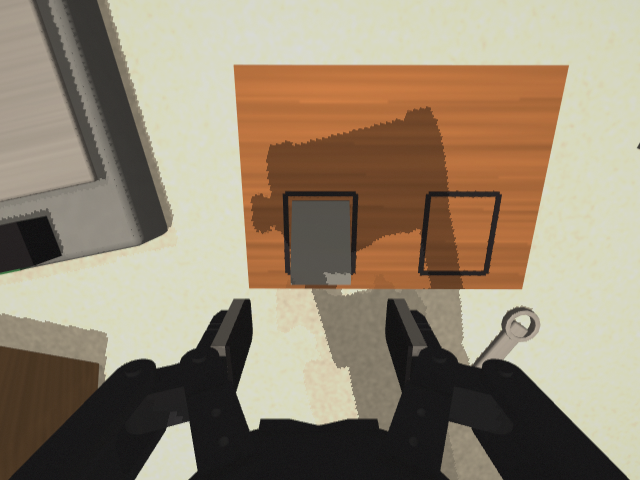

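Request:
{"name": "carry_out", "arguments": {
  "steps": [
    [[-0.01,0.05,-0.01],[-0.3,-2,6],0.07],
    [[-0.02,0.11,-0.01],[-0.6,-4,12],0.07],
    [[-0.03,0.17,-0.01],[-1.1,-5.9,18.8],0.07],
    [[-0.035,0.23,-0.01],[-1.1,-5.9,18.8],0.07],
    [[-0.045,0.29,-0.01],[-1.1,-5.9,18.8],0.07],
    [[-0.055,0.35,-0.01],[-1.1,-5.9,18.8],0.07],
    [[-0.065,0.41,-0.01],[-1.1,-5.9,18.8],0.07],
    [[-0.075,0.47,-0.01],[-1.1,-5.9,18.8],0.07],
    [[-0.085,0.53,-0.0065],[-1.1,-5.9,18.8],0.07],
    [[-0.095,0.58,-0.0065],[-1.1,-5.9,18.8],0.07],
    [[-0.097,0.609,-0.0065],[-1.1,-5.9,18.8],0.07],
    [[-0.097,0.609,-0.0065],[-1.1,-5.9,18.8],0.07]
  ]
}}

```text
clock: 36.15
ee_pos: [0.5039, -0.246, 0.1283]
orientation: [-0.0, 1.0, -0.018, -0.001]
wrist_force: [-0.7, 0.8, 0.9]
width: 0.07
```

Run:
```python
from m import *
ctrl.camera('top')
st,p,_=shot('wrist','w26'); now()
cv2.imwrite('pics/w26c.png',cv2.resize(p[180:300,270:370,::-1],None,fx=5,fy=5,interpolation=cv2.INTER_CUBIC))
```

```text
t 36.25 pos [ 0.5037 -0.2435  0.1285] yaw -1.9 z [-0.003  0.002 -1.   ] F [-0.6  0.9  0.7] w 0.0699
```

View pics/w26.png

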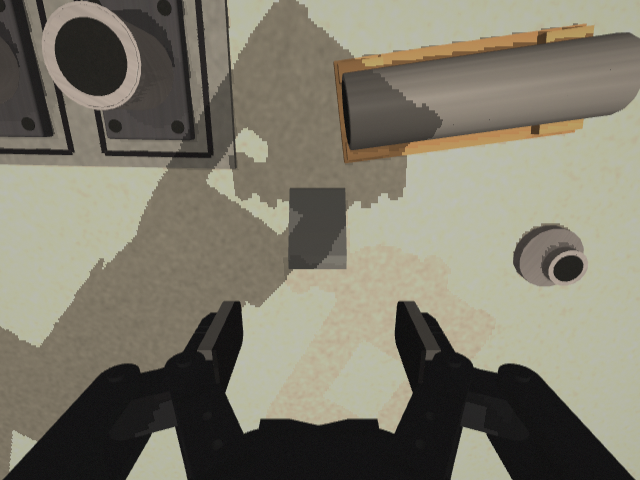

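View pics/w26c.png

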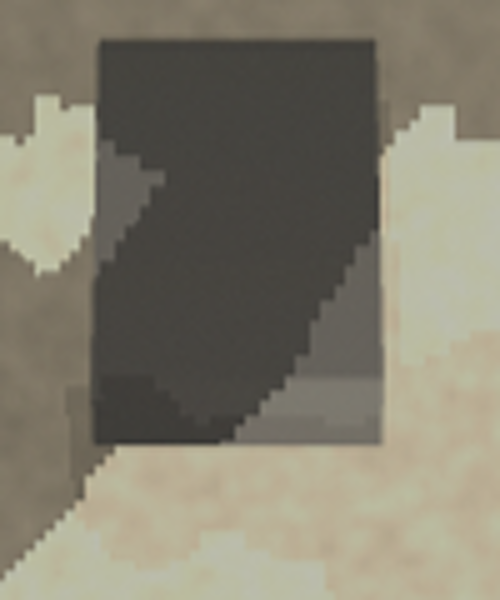

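Run:
```python
from m import *
st=now()
A=ray('wrist',[(290,188),(345,188)],.003,st);B=ray('wrist',[(289,268.6),(346.4,268.6)],.033,st)
d=A.mean(0)-B.mean(0); c=(A.mean(0)+B.mean(0))/2; print(c,np.hypot(*d[:2]),np.degrees(np.arctan2(d[1],d[0])))
go([c[0]-.005,c[1],.005],-1.9)
```

```text
t 36.25 pos [ 0.5037 -0.2435  0.1285] yaw -1.9 z [-0.003  0.002 -1.   ] F [-0.6  0.9  0.7] w 0.0699
[ 0.50943776 -0.24254678  0.018     ] 0.056106119684674445 -1.6885953695103388
shift [0.0011, -0.0007, 0.1235] turn [-0.11, 0.17, 0.0]
```

Request:
{"name": "carry_out", "arguments": {
  "steps": [
    [[0.001,-0.0005,0.04],[-0.1,0.2,0],0.07],
    [[0.001,-0.0005,0.09],[-0.1,0.2,0],0.07],
    [[0.001,-0.0005,0.12],[-0.1,0.2,0],0.07],
    [[0.001,-0.0005,0.1235],[-0.1,0.2,0],0.07],
    [[0.001,-0.0005,0.1235],[-0.1,0.2,0],0.03],
    [[0.001,-0.0005,0.1235],[-0.1,0.2,0],0.03],
    [[0.001,-0.0005,0.1235],[-0.1,0.2,0],0.03],
    [[0.001,-0.0005,0.1235],[-0.1,0.2,0],0.03],
    [[0.001,-0.0005,0.1235],[-0.1,0.2,0],0.03]
  ]
}}

```text
clock: 37.38
ee_pos: [0.5056, -0.2435, 0.0068]
orientation: [0.001, 1.0, -0.017, 0.002]
wrist_force: [0.9, 1.2, 7.8]
width: 0.0426
```

Run:
```python
from m import *
st=now(); shot('wrist','w27')
```

```text
t 37.38 pos [ 0.5056 -0.2435  0.0068] yaw -1.9 z [ 0.003 -0.002 -1.   ] F [0.9 1.2 7.8] w 0.0426
```

View pics/w27.png

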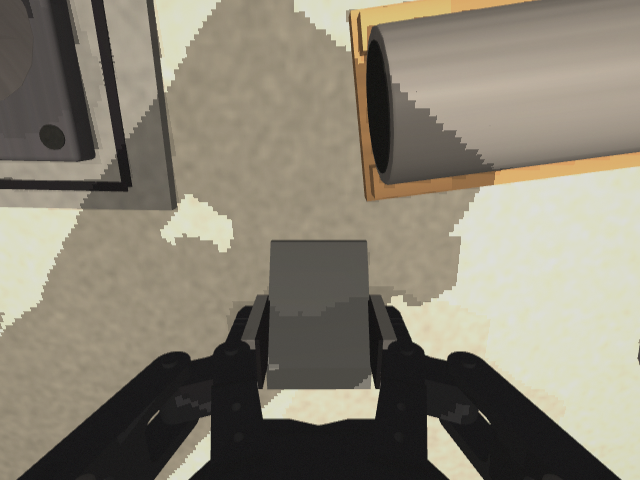

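Run:
```python
from m import *
P=MR+nr*(.0068)-(.0045+.0009)*xr
for k in (.08,.0035,0): go(P+nr*k,17,-5.5,yr)
```

```text
shift [-0.069, -0.5025, -0.1025] turn [1.01, 5.28, -18.88]
shift [-0.0623, -0.5049, -0.0264] turn [1.01, 5.28, -18.88]
shift [-0.062, -0.5051, -0.0229] turn [1.01, 5.28, -18.88]
```

Request:
{"name": "carry_out", "arguments": {
  "steps": [
    [[0,0,-0.05],[0,0,0],0.03],
    [[-0.005,-0.02,-0.105],[0,0,0],0.03],
    [[-0.01,-0.08,-0.105],[0.2,1,-4],0.03],
    [[-0.02,-0.14,-0.105],[0.5,2.5,-9],0.03],
    [[-0.03,-0.2,-0.105],[1,5.3,-18.9],0.03],
    [[-0.04,-0.26,-0.105],[1,5.3,-18.9],0.03],
    [[-0.05,-0.32,-0.105],[1,5.3,-18.9],0.03],
    [[-0.055,-0.38,-0.105],[1,5.3,-18.9],0.03],
    [[-0.065,-0.44,-0.105],[1,5.3,-18.9],0.03],
    [[-0.069,-0.5,-0.1025],[1,5.3,-18.9],0.03],
    [[-0.069,-0.5025,-0.1025],[1,5.3,-18.9],0.03],
    [[-0.069,-0.5025,-0.1025],[1,5.3,-18.9],0.03]
  ]
}}

```text
clock: 38.92
ee_pos: [0.4527, 0.2612, 0.1084]
orientation: [-0.007, 0.988, 0.149, 0.047]
wrist_force: [-0.3, -0.4, -1.0]
width: 0.0426
```

Run:
```python
from m import *
ctrl.camera('top')
st,p,_=shot('wrist','w28'); now()
P=MR+nr*(.0068)-(.0045+.0009)*xr
for k in (.08,.0035,0): go(P+nr*k,17,-5.5,yr)
```

```text
t 39.02 pos [0.4531 0.26   0.1084] yaw 16.95 z [ 0.092  0.027 -0.995] F [-0.7 -0.6 -0.8] w 0.0426
shift [0.0002, -0.0012, 0.0] turn [0.04, -0.0, -0.05]
shift [0.0002, -0.0012, 0.0765] turn [0.04, -0.0, -0.05]
shift [0.0002, -0.0012, 0.08] turn [0.04, -0.0, -0.05]
```

View pics/w28.png

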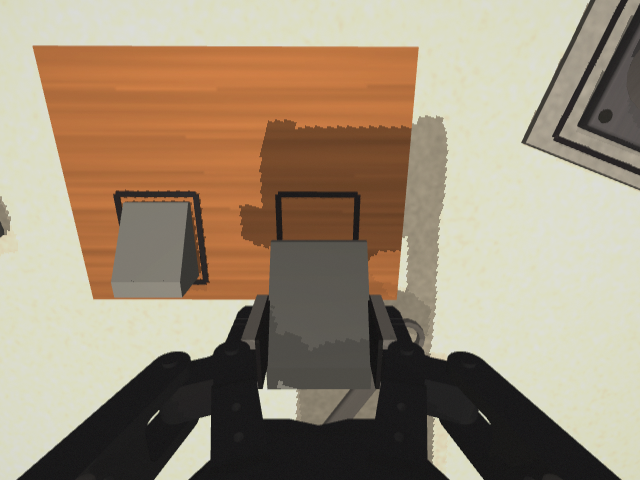

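Request:
{"name": "carry_out", "arguments": {
  "steps": [
    [[0.0002,-0.0012,0.03],[0,0,0],0.03],
    [[0.0002,-0.0012,0.06],[0,0,0],0.03],
    [[0.0002,-0.0012,0.074],[0,0,0],0.03],
    [[0.0002,-0.0012,0.077],[0,0,0],0.03],
    [[0.0002,-0.0012,0.077],[0,0,0],0.03],
    [[0.0002,-0.0012,0.077],[0,0,0],0.03]
  ]
}}

```text
clock: 39.78
ee_pos: [0.4609, 0.2635, 0.0329]
orientation: [-0.007, 0.988, 0.147, 0.048]
wrist_force: [-0.0, 0.0, -0.4]
width: 0.0423
```

Run:
```python
from m import *
st,p,_=shot('wrist','w29'); now()
P=MR+nr*(.0068)-(.0045+.0009)*xr
go(P,17,-5.5,yr)
```

```text
t 39.83 pos [0.4608 0.2636 0.0328] yaw 16.95 z [ 0.094  0.028 -0.995] F [ 0.5 -1.2 -0.9] w 0.0424
shift [-0.0009, -0.0, 0.004] turn [0.05, -0.11, -0.05]
```

View pics/w29.png

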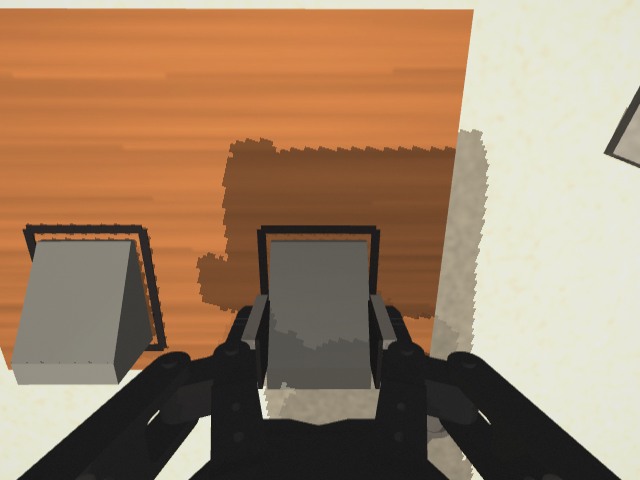

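Request:
{"name": "carry_out", "arguments": {
  "steps": [
    [[-0.001,0,0.0025],[0,0,0],0.03],
    [[-0.001,0,0.0039],[0,0,0],0.03],
    [[-0.001,0,0.0039],[0,0,0],0.03],
    [[-0.001,0,0.0039],[0,0,0],0.055],
    [[-0.001,0,0.0039],[0,0,0],0.062],
    [[-0.001,0,0.0039],[0,0,0],0.062],
    [[0,0,-0.04],[0,0,0],0.062],
    [[0,0,-0.1],[0,0,0],0.062],
    [[0.03,0,-0.1],[0,0,0],0.062],
    [[0.03,0,-0.1],[0,0,0],0.062]
  ]
}}

```text
clock: 41.08
ee_pos: [0.4822, 0.27, 0.1371]
orientation: [-0.007, 0.988, 0.147, 0.051]
wrist_force: [-0.3, -0.2, -0.3]
width: 0.062
```

Run:
```python
from m import *
st,p,_=shot('wrist','w30'); now(); shot('top','t30')
```

```text
t 41.12 pos [0.4802 0.2695 0.1354] yaw 16.94 z [ 0.094  0.028 -0.995] F [-0.  -0.3 -0.1] w 0.0617
```

View pics/w30.png

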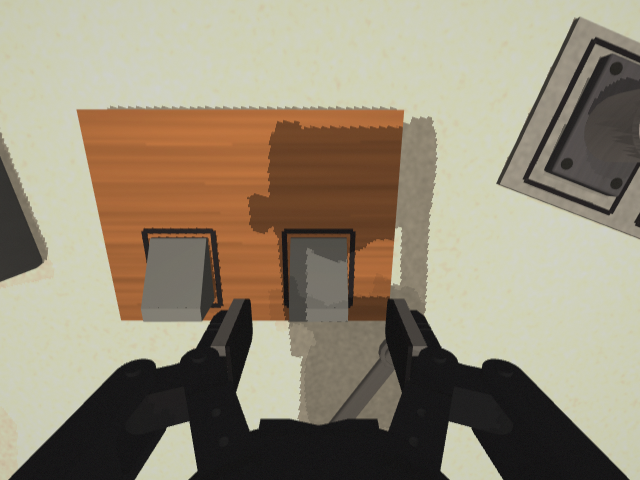

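Run:
```python
from m import *
p=cv2.imread('pics/t30.png'); cv2.imwrite('pics/t30c.png',cv2.resize(p[180:260,400:520],None,fx=6,fy=6,interpolation=cv2.INTER_CUBIC))
```

```text
(no output)
```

View pics/t30c.png

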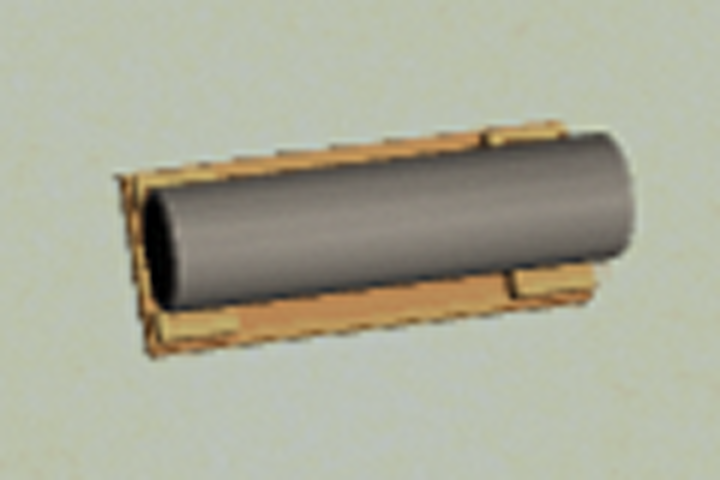

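View pics/t30.png

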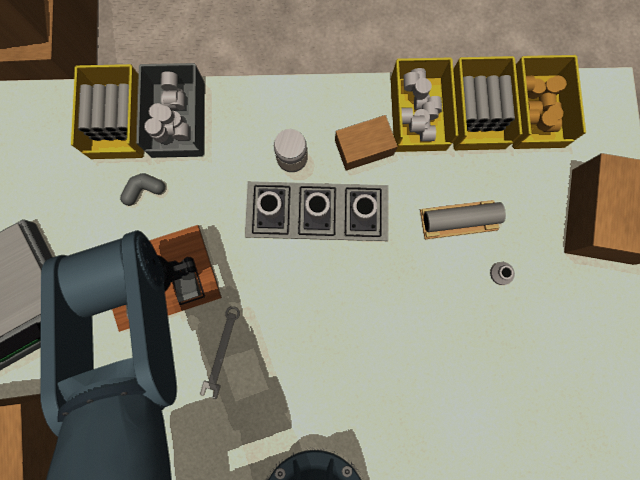

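Run:
```python
from m import *
A=ray('top',[(427,221.6),(502.5,212.8)],.032); print(A); d=A[1]-A[0]; c=A.mean(0); ang=np.degrees(np.arctan2(-d[1],-d[0])); print(c,np.hypot(*d[:2]),ang)
now(); go([c[0],c[1],.14],ang)
```

```text
[[ 0.59306959 -0.26761801  0.032     ]
 [ 0.60873758 -0.43827065  0.032     ]]
[ 0.60090358 -0.35294433  0.032     ] 0.17137038863345713 95.24574406293016
t 41.17 pos [0.4791 0.2692 0.1344] yaw 16.95 z [ 0.092  0.027 -0.995] F [ 0.2  0.4 -0.7] w 0.0619
shift [-0.064, 0.6307, -0.0113] turn [3.79, -4.59, -78.24]
```

Request:
{"name": "carry_out", "arguments": {
  "steps": [
    [[-0.01,0.05,-0.02],[0.4,-0.5,-9],0.075],
    [[-0.015,0.11,-0.02],[0.8,-1,-18],0.08],
    [[-0.02,0.17,-0.02],[1.3,-1.6,-28],0.085],
    [[-0.025,0.23,-0.02],[1.8,-2.2,-38],0.085],
    [[-0.03,0.29,-0.02],[2.3,-2.8,-48],0.085],
    [[-0.035,0.35,-0.02],[2.8,-3.4,-58],0.085],
    [[-0.04,0.41,-0.02],[3.3,-4,-68],0.085],
    [[-0.045,0.47,-0.02],[3.8,-4.6,-78.2],0.085],
    [[-0.05,0.53,-0.015],[3.8,-4.6,-78.2],0.085],
    [[-0.06,0.59,-0.0113],[3.8,-4.6,-78.2],0.085],
    [[-0.064,0.6307,-0.0113],[3.8,-4.6,-78.2],0.085],
    [[-0.064,0.6307,-0.0113],[3.8,-4.6,-78.2],0.085]
  ]
}}

```text
clock: 42.68
ee_pos: [0.5992, -0.3558, 0.1374]
orientation: [-0.002, 0.676, 0.737, -0.0]
wrist_force: [-0.0, 0.6, 0.7]
width: 0.0852
```

Run:
```python
from m import *
ctrl.camera('top');st,p,_=shot('wrist','w31'); now(); print(st['joints'])
```

```text
t 42.77 pos [ 0.5996 -0.3521  0.1379] yaw 95.16 z [-0.003  0.003 -1.   ] F [ 0.2  0.3 -0.1] w 0.0847
[-7.02921853e-01  5.29982244e-01  1.34356711e+00 -1.51618133e-04
  1.27226602e+00 -7.91413730e-01]
```

View pics/w31.png

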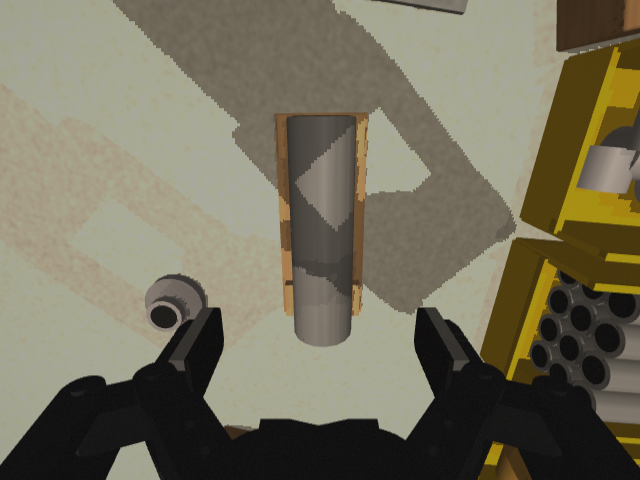

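Run:
```python
from m import *
st=now()
E=ray('wrist',[(322.5,116),(323,346)],.056,st); A=ray('wrist',[(322.5,120),(322.7,240),(323,330)],.032,st); print(E.round(4),A.round(4)); print(E.mean(0), np.linalg.norm(E[0]-E[1]))
T=ray('wrist',[(322.6,225)],.056,st);print(T)
go([.6007,-.353,.012],95.2)
```

```text
t 42.77 pos [ 0.5996 -0.3521  0.1379] yaw 95.16 z [-0.003  0.003 -1.   ] F [ 0.2  0.3 -0.1] w 0.0847
[[ 0.593  -0.2639  0.056 ]
 [ 0.6092 -0.432   0.056 ]] [[ 0.5934 -0.2661  0.032 ]
 [ 0.6017 -0.353   0.032 ]
 [ 0.6096 -0.4335  0.032 ]]
[ 0.6010666  -0.34794883  0.056     ] 0.16886314724838525
[[ 0.5996232  -0.33398233  0.056     ]]
shift [-0.0013, 0.0014, 0.1259] turn [-0.17, -0.17, -0.04]
```

Run:
```python
from m import *
print(ray('top',[(429.7,221.5),(505.4,212.3)],.056)); print(ray('top',[(429.7,221.5),(505.4,212.3)],.056).mean(0))
```

```text
[[ 0.58862191 -0.26782128  0.056     ]
 [ 0.60481966 -0.43518849  0.056     ]]
[ 0.59672078 -0.35150489  0.056     ]
```

Request:
{"name": "carry_out", "arguments": {
  "steps": [
    [[0.0015,0.0017,0.04],[-0.2,-0.2,0],0.085],
    [[0.0015,0.0017,0.09],[-0.2,-0.2,0],0.085],
    [[0.0015,0.0017,0.12],[-0.2,-0.2,0],0.085],
    [[0.0015,0.0017,0.1235],[-0.2,-0.2,0],0.085],
    [[0.0015,0.0017,0.1235],[-0.2,-0.2,0],0.04],
    [[0.0015,0.0017,0.1235],[-0.2,-0.2,0],0.04],
    [[0.0015,0.0017,0.1235],[-0.2,-0.2,0],0.04],
    [[0.0015,0.0017,0.1235],[-0.2,-0.2,0],0.04],
    [[0.0015,0.0017,0.1235],[-0.2,-0.2,0],0.04]
  ]
}}

```text
clock: 43.9
ee_pos: [0.602, -0.3509, 0.0171]
orientation: [0.002, 0.674, 0.738, 0.0]
wrist_force: [-1.4, 2.3, 7.0]
width: 0.0463
```

Run:
```python
from m import *
st,p,_=shot('wrist','w32'); now()
go([st['ee_pos'][0],st['ee_pos'][1],.12],95.2)
```

```text
t 43.95 pos [ 0.6021 -0.3509  0.0172] yaw 95.17 z [ 0.003 -0.002 -1.   ] F [-1.2  2.   6.7] w 0.0463
shift [-0.0002, 0.0003, -0.1028] turn [0.18, 0.16, -0.03]
```

View pics/w32.png

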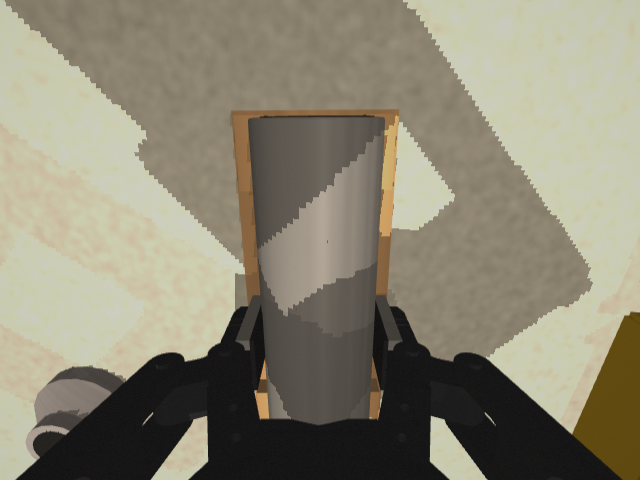

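Run:
```python
from m import *
st=now()
q=st['orientation'];R0=R.from_quat([q[1],q[2],q[3],q[0]]).as_matrix()
for z in(.032,.056): print(z,R0.T@(ray('wrist',[(317,117)],z,st)[0]-st['ee_pos']))
b=0
P=SEAT+.003*xr+nr*(.024-.0148)
print(P)
for k in (.09,.004,0): go(P+nr*k,107,-5.5,yr)
```

```text
t 43.95 pos [ 0.6021 -0.3509  0.0172] yaw 95.17 z [ 0.003 -0.002 -1.   ] F [-1.2  2.   6.7] w 0.0463
0.032 [ 0.08650071 -0.00151077 -0.01508048]
0.056 [ 0.08621973 -0.00142523 -0.03907965]
[0.48733283 0.32903322 0.03549148]
shift [0.6855, -0.0611, -0.11] turn [-5.31, 0.74, -11.81]
shift [0.6874, -0.0533, -0.0244] turn [-5.31, 0.74, -11.81]
shift [0.6875, -0.0529, -0.0204] turn [-5.31, 0.74, -11.81]
```

Request:
{"name": "carry_out", "arguments": {
  "steps": [
    [[0,0,-0.05],[0,0,0],0.04],
    [[0.02,-0.002,-0.11],[0,0,0],0.04],
    [[0.08,-0.01,-0.12],[-0.5,0,-1],0.04],
    [[0.14,-0.015,-0.12],[-1,0,-2],0.04],
    [[0.2,-0.02,-0.12],[-1.5,0,-4],0.04],
    [[0.26,-0.025,-0.12],[-2,0.3,-6],0.04],
    [[0.32,-0.03,-0.12],[-3,0.5,-8],0.04],
    [[0.38,-0.035,-0.12],[-4,0.6,-10],0.04],
    [[0.44,-0.04,-0.12],[-5.3,0.7,-11.8],0.04],
    [[0.5,-0.045,-0.12],[-5.3,0.7,-11.8],0.04],
    [[0.56,-0.05,-0.12],[-5.3,0.7,-11.8],0.04],
    [[0.6,-0.055,-0.12],[-5.3,0.7,-11.8],0.04]
  ]
}}

```text
clock: 45.45
ee_pos: [0.4916, 0.2444, 0.1357]
orientation: [0.029, 0.594, 0.803, 0.038]
wrist_force: [0.1, -0.5, -4.6]
width: 0.0463
```

Run:
```python
from m import *
st=now()
P=SEAT+.003*xr+nr*(.024-.0148)-.0013*yr
for k in (.07,.02,.004,0): go(P+nr*k,107,-5.5,yr)
```

```text
t 45.45 pos [0.4916 0.2444 0.1357] yaw 107.08 z [ 0.092  0.028 -0.995] F [ 0.1 -0.5 -4.6] w 0.0463
shift [0.0809, 0.0111, 0.0317] turn [-0.0, 0.01, 0.08]
shift [0.0809, 0.0111, 0.0817] turn [-0.0, 0.01, 0.08]
shift [0.0809, 0.0111, 0.0977] turn [-0.0, 0.01, 0.08]
shift [0.0809, 0.0111, 0.1017] turn [-0.0, 0.01, 0.08]
```

Request:
{"name": "carry_out", "arguments": {
  "steps": [
    [[0.04,0.005,0.01],[0,0,0],0.04],
    [[0.0809,0.0111,0.03],[0,0,0],0.04],
    [[0.0809,0.0111,0.0317],[0,0,0],0.04],
    [[0.0809,0.0111,0.05],[0,0,0],0.04],
    [[0.0809,0.0111,0.07],[0,0,0],0.04],
    [[0.0809,0.0111,0.0817],[0,0,0],0.04],
    [[0.0809,0.0111,0.0817],[0,0,0],0.04],
    [[0.0809,0.0111,0.0817],[0,0,0],0.04]
  ]
}}

```text
clock: 46.45
ee_pos: [0.4863, 0.3271, 0.0557]
orientation: [0.029, 0.594, 0.803, 0.039]
wrist_force: [-0.3, -0.1, -4.5]
width: 0.0461
```

Run:
```python
from m import *
st,p,_=shot('wrist','w33');now(); shot('side','s33'); shot('top','t33')
P=SEAT+.003*xr+nr*(.024-.0148)-.0013*yr
for k in (.004,0): go(P+nr*k,107,-5.5,yr)
```

```text
t 46.5 pos [0.4865 0.3273 0.056 ] yaw 107.06 z [ 0.093  0.028 -0.995] F [-0.2  1.1 -4.3] w 0.0464
shift [-0.0, -0.0007, 0.0168] turn [0.09, 0.0, 0.07]
shift [-0.0, -0.0007, 0.0208] turn [0.09, 0.0, 0.07]
```

View pics/w33.png

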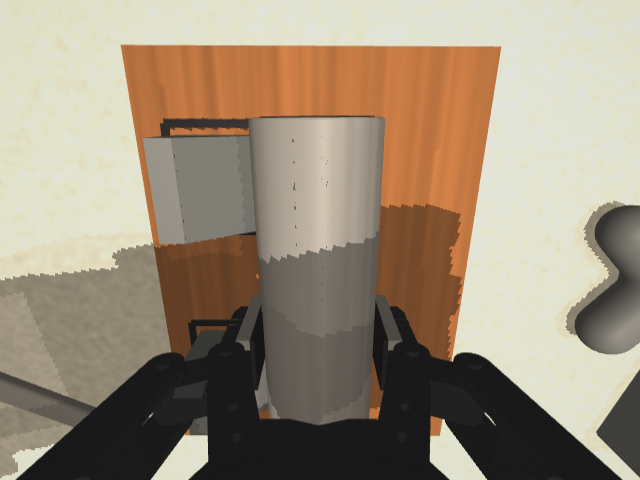

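View pics/s33.png

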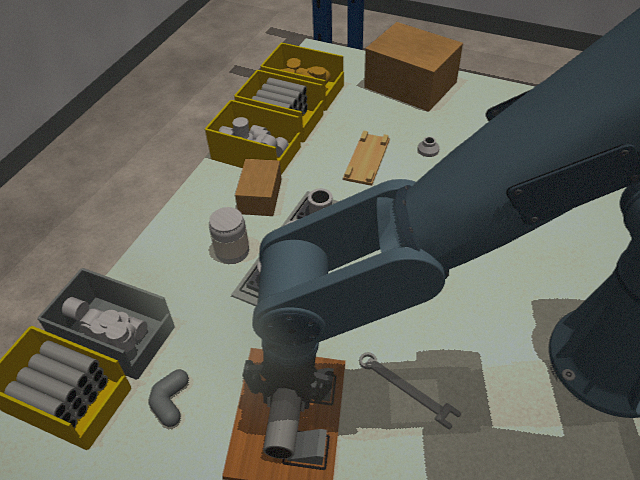

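Request:
{"name": "carry_out", "arguments": {
  "steps": [
    [[0,-0.0005,0.01],[0,0,0],0.04],
    [[0,-0.0005,0.016],[0,0,0],0.04],
    [[0,-0.0005,0.018],[0,0,0],0.04],
    [[0,-0.0005,0.0195],[0,0,0],0.04],
    [[0,-0.0005,0.0203],[0,0,0],0.04],
    [[0,-0.0005,0.0203],[0,0,0],0.04]
  ]
}}

```text
clock: 47.35
ee_pos: [0.4879, 0.3279, 0.036]
orientation: [0.029, 0.594, 0.803, 0.039]
wrist_force: [0.1, 0.2, -3.9]
width: 0.0462
```

Run:
```python
from m import *
st,p,_=shot('wrist','w34');now()
P=SEAT+.003*xr+nr*(.024-.0148)-.0013*yr
go(P,107,-5.5,yr)
```

```text
t 47.4 pos [0.488  0.3279 0.0361] yaw 107.08 z [ 0.093  0.028 -0.995] F [-0.2  0.1 -4.3] w 0.0462
shift [-0.0, -0.0003, 0.0006] turn [0.1, 0.0, 0.08]
```

View pics/w34.png

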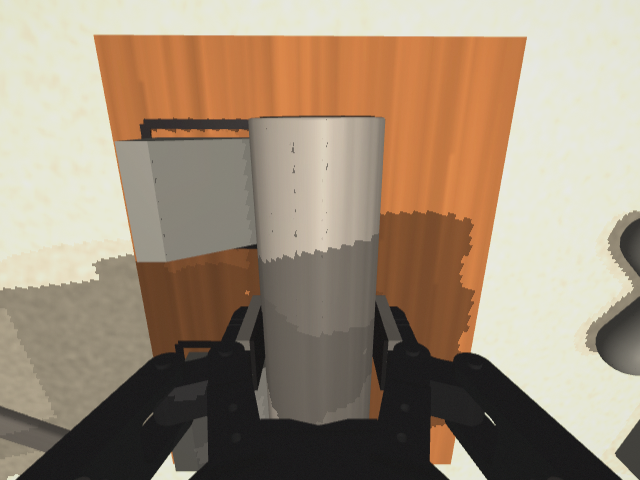

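Request:
{"name": "carry_out", "arguments": {
  "steps": [
    [[0,0,0.0008],[0,0,0],0.04],
    [[0,0,0.0014],[0,0,0],0.04],
    [[0,0,0.0014],[0,0,0],0.04]
  ]
}}

```text
clock: 47.78
ee_pos: [0.4882, 0.328, 0.0355]
orientation: [0.029, 0.594, 0.803, 0.039]
wrist_force: [-4.2, -1.7, 4.2]
width: 0.0462
```

Request:
{"name": "carry_out", "arguments": {
  "steps": [
    [[0,0,-0.0003],[0,0,0],0.048],
    [[0,0,-0.0003],[0,0,0],0.05],
    [[0,0,-0.0003],[0,0,0],0.053],
    [[0,0,-0.0003],[0,0,0],0.056],
    [[0,0,-0.0003],[0,0,0],0.06],
    [[0,0,-0.0003],[0,0,0],0.064],
    [[0,0,-0.0003],[0,0,0],0.064],
    [[0,0,-0.0003],[0,0,0],0.064]
  ]
}}

```text
clock: 48.78
ee_pos: [0.4882, 0.3281, 0.0358]
orientation: [0.029, 0.594, 0.803, 0.039]
wrist_force: [1.2, -0.1, 0.7]
width: 0.064
```

Run:
```python
from m import *
st,p,_=shot('wrist','w35');now()
```

```text
t 48.83 pos [0.4882 0.328  0.0357] yaw 107.08 z [ 0.094  0.029 -0.995] F [ 0.5  0.1 -0.5] w 0.0644
```

View pics/w35.png

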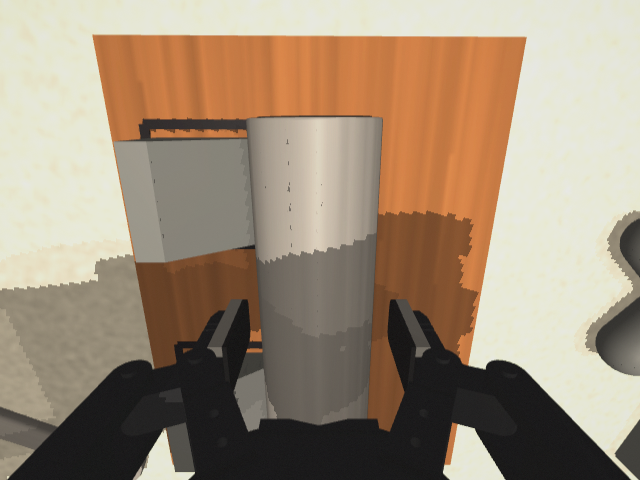

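Request:
{"name": "carry_out", "arguments": {
  "steps": [
    [[0,0,-0.02],[0,0,0],0.066],
    [[0,0,-0.06],[0,0,0],0.066],
    [[0,0,-0.12],[0,0,0],0.066],
    [[-0.03,0,-0.15],[0,0,0],0.066],
    [[-0.08,0,-0.16],[0,0,0],0.066],
    [[-0.13,0,-0.16],[0,0,0],0.066],
    [[-0.19,0,-0.16],[0,0,0],0.066],
    [[-0.25,0,-0.16],[0,0,0],0.066],
    [[-0.31,0,-0.16],[0,0,0],0.066],
    [[-0.37,0,-0.16],[0,0,0],0.066],
    [[-0.43,0,-0.16],[0,0,0],0.066],
    [[-0.46,0,-0.16],[0,0,0],0.066]
  ]
}}

```text
clock: 50.32
ee_pos: [0.609, -0.1196, 0.1969]
orientation: [0.03, 0.594, 0.803, 0.039]
wrist_force: [-0.5, 0.1, -0.6]
width: 0.0658
```

Run:
```python
from m import *
_,q,_=shot('top','t36');_,s,_=shot('side','s36');now()
f=lambda c,w,h:cv2.resize(c,(w,h),interpolation=cv2.INTER_CUBIC)
cv2.imwrite('pics/c36.png',np.hstack([f(q[170:345,90:265,::-1],400,400),f(s[320:480,200:360,::-1],400,400)]))
```

```text
t 50.42 pos [ 0.6091 -0.1198  0.1966] yaw 106.86 z [ 0.096  0.027 -0.995] F [-0.7  1.  -0.1] w 0.0656
```

View pics/c36.png

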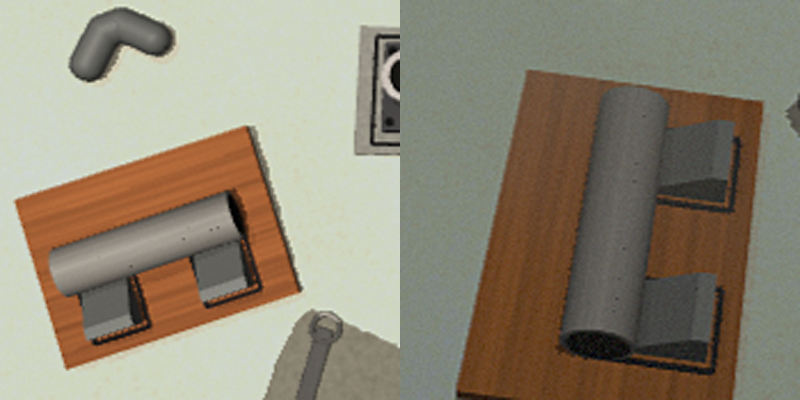

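View pics/t36.png

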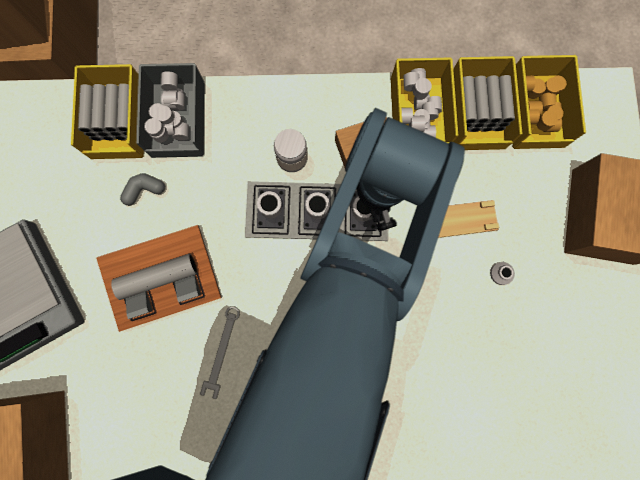

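View pics/s36.png

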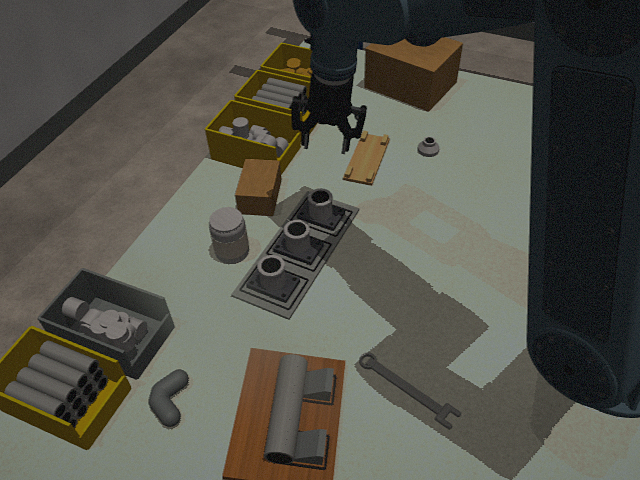

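Run:
```python
from m import *
q=cv2.imread('pics/t36.png')
im=cv2.resize(q[225:345,85:235],None,fx=5,fy=5,interpolation=cv2.INTER_CUBIC)
c=SEAT+nr*.024+.0023*xr
th=np.linspace(0,2*np.pi,40)
def draw(pts,col):
    u=(proj('top',pts)-[85,225]+.5)*5-.5
    cv2.polylines(im,[np.round(u).astype(int)],True,col,1)
for s in(-1,1): draw(np.array([c+s*.085*yr+.024*(np.cos(t)*xr+np.sin(t)*nr) for t in th]),(0,255,0))
for M in(ML,MR): draw(np.array([M+a*.028*xr+b*.022*yr for a,b in((1,1),(1,-1),(-1,-1),(-1,1))]),(255,255,0))
cv2.imwrite('pics/o36.png',im)
```

```text
(no output)
```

View pics/o36.png

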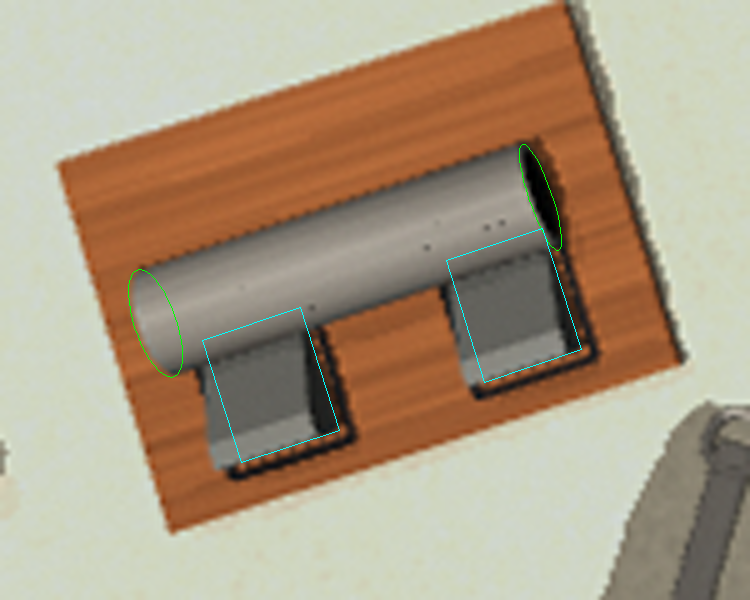

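Request:
{"name": "carry_out", "arguments": {
  "steps": [
    [[-0.06,0,0],[0,0,0],0.066],
    [[-0.12,0,0],[0,0,0],0.066],
    [[-0.18,0,0],[0,0,0],0.066],
    [[-0.2,-0.03,0],[0,0,0],0.066],
    [[-0.2,-0.05,0],[0,0,0],0.066],
    [[-0.2,-0.05,0],[0,0,0],0.066]
  ]
}}

```text
clock: 51.18
ee_pos: [0.6187, -0.3253, 0.1929]
orientation: [0.03, 0.595, 0.802, 0.039]
wrist_force: [0.5, -0.4, -0.4]
width: 0.0658
```

Run:
```python
from m import *
_,q,_=shot('top','t37');now()
cv2.imwrite('pics/t37c.png',cv2.resize(q[160:260,230:410,::-1],None,fx=4,fy=4))
```

```text
t 51.23 pos [ 0.6196 -0.3249  0.1932] yaw 106.86 z [ 0.096  0.027 -0.995] F [-0.2 -0.6 -0.1] w 0.0658
```

View pics/t37c.png

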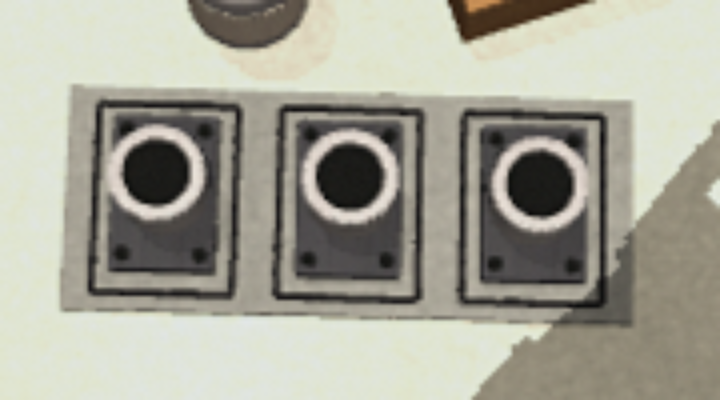

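Run:
```python
from m import *
print(ray('top',[(269.1,202.7),(317.3,204.3),(364.9,205.7)],.066).round(4))
print(ctrl.job_done()); now()
```

```text
[[ 0.6371  0.0802  0.066 ]
 [ 0.6309 -0.024   0.066 ]
 [ 0.6252 -0.1269  0.066 ]]
the job is handed in; nothing more can be done
None
the job is handed in; nothing more can be done
```

The handrail order is made up and handed in at about 51 s on the robot's clock, well under the 210 s limit.

- **Plates and sockets:** All three sockets were there, so all three plates were used. Each plate lies flat in its own bay, 1.5 mm or less from the bay's centre. Each socket stands upright on its plate, about 2 mm or less from the plate's centre.
- **Chocks:** Both were set in their outlines on the sloping board with the thin edge uphill before the pipe was moved.
- **Pipe:** It was laid across the slope just above the chocks, released, and rolled back to rest against both. In the top view it sits about 1 mm from midway on the board. Its axis is parallel to the board's y.
- **Other stock:** I saw no change in the reducer, tin, carton, wrench and elbow in the pictures.

**Checks:**
- The last top and side pictures showed everything in place and the gripper clear of all parts.
- I saw no sign of a plate or socket being knocked aside.
- Two measurements disagreed slightly. The top and wrist cameras differed by about 2 mm on the chock outlines and up to 5 mm on the pipe's position along its axis. I set the chocks mainly by the wrist view, and the final top-view overlay agreed with where the chocks and pipe ended up.
- None of the final checks failed.

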